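# Clear, lap and tidy the electrode polishing bench

### The arm

A 6-joint arm with a two-finger parallel gripper is mounted at the origin on the work surface. World frame = base frame: x ahead of the robot, y to its left, z up, the work surface at z = 0. Lengths are in m, angles in rad, forces in N, time in s.
With the tool pointing down it reaches from about 0.35 to 0.875 m from the base axis. Payload 15.5 kg.
Tool frame: the origin (TCP) lies midway between the tips of the shut fingers; the grasp point (between the pads) lies 19 mm behind it; z points along the fingers, y is the line along which they close (so a half turn about z gives the same grasp; the last joint's range is limited). The gripper opens to 85 mm and grips with 20 to 120 N. Pads are 22 mm wide; open, the fingers measure 114 mm over their backs; the gripper's body (76 mm by 85 mm) begins 54 mm behind the grasp point. The pads swing forward as they close: fully open they stand 13 mm farther back than shut.
Start: joints at [1.065, 0.494, 1.345, -0, 1.302, -0.096], TCP at [0.25, 0.573, 0.231] pointing down, gripper open.
Joint ranges: [-2.91, 2.91], [-0.82, 2.16], [0.22, 2.67], [-1.22, 4.37], [0.12, 2.79], [-3.08, 3.08]. Speed limits (rad/s): [1.89, 1.89, 2.57, 3.01, 3.01, 3.01].

### API

Orientations are given as a unit quaternion [x, y, z, w].
In Python, from bench import robot gives the robot as it stands.
- The arm moves only by the shell command python3 -m crank 'ROWS' [FORCE]. ROWS is JSON, a list of rows, each an object with "offset": the shift along the tool's x, y, z in m, a list of three; "twist": the turn about the tool's z in degrees; "hand": the finger opening in m, from 0 to 0.0854. A call has 1 to 12 rows; each row is the pose to reach, as a shift and turn from the pose commanded when the call began, along the tool's axes at that moment; what a row does not reach only later rows make up. A row lasts 1/12 s, in which the tool goes at most 41.7 mm and 7.16 degrees, less where a joint would pass 70% of its speed; a pose out of reach is approached as far as the arm can. A call with a gripper value outside its range is refused whole. The fingers move at their own pace and stop on an object; FORCE is the grip in N (left out, the last holds). Time passes only in rows, so rows that repeat a pose let the fingers close. It gives the time, the measured TCP pose, the force, the opening and the grip force at its end, in the units of the state.
- robot.get_obs(): the state, without advancing time (a new reading comes with each control period).
- robot.get_image(name): name is "scene" or "side" or "wrist"; returns the picture (420x560x3 uint8, red, green, blue); there is no depth.
- robot.camera_info(name): a dict with "K" (3x3 intrinsics, pixels), "dist" ([k1, k2, p1, p2, k3] as OpenCV has them; the pictures are not rectified), "pose" (4x4, takes a point from camera to world coordinates). Camera axes: x right, y up, looking along -z (the intrinsics and any distortion apply to the point x, -y, -z); pixel columns grow to the right and rows downward; lengths in m; the calibration is good to about 2 mm. A picture is of the moment at which its call begins: read the wrist's pose just before it. camera_info takes no time and is no camera call; for the wrist camera it gives the pose at the moment of the call.
- robot.sign_off(): hands the job in; it is judged then, once.
Trained networks look in the newest picture that a camera, given by its name, has taken for a name from the list of things; names that differ only in an ending like _2 or _b are one class to them, and where a whole thing is asked for, a point or a joint stands for the part that bears it (a point fixed in the world has none). Each returns a list of dicts, best first, with "confidence" (0 to 1); they miss things now and then, are a little off and sometimes report something else, mostly with a low value. They report only what shows in the picture. A call takes as long as a camera call.
- robot.masks_of(target, camera): "region" (420x560 bool, what is visible of it) and "rect" ([left, top, width, height] in pixels, round what is visible of it).
The state is a dict: "clock": time; "q": joint angles; "dq": joint speeds; "effort": joint torques, N m; "tool_pos": TCP position; "eef_rot": TCP orientation; "contact_force": force on the tool from outside, world axes, zero at the start; "wrist_torque": the same for the moment, N m; "finger_gap": opening from 0.0 (shut) to 1.0 (fully open); "grip_force": force on a finger pad.
Only numpy, scipy, OpenCV 4.12 (cv2) and the standard library are available. Lean on these libraries where they do the work, as an engineer would, in place of code of your own. Each camera call takes 0.05 s, during which the arm holds its last target. There are 200 camera calls.

### The job

First clear the work area by stacking all the closed grey cases, those on the glass plate and those on the table, squarely into one column on the wooden stand. Then hold the white lapping block by its ridge, set it crosswise on the sprung glass plate at the stop-bar end, and sweep it along the middle of the plate to the open end and back to the stop bar, pressing steadily with about 10 N (the plate sinks about 5 mm, and must never be driven down to its lower stop) and without lifting it on the way. Finally lay the block flat in its own dock, the widest oblong tray whose tag shows the wide bar, leave the column square, let go of everything, and do not disturb the other things on the bench.

Things in the scene. Friction and masses are not known exactly. Their poses are not given: they have to be found in the camera images.
- block: lapping block: white ceramic sole 100 x 44 x 24 mm (x, y, z) with a wooden ridge handle on top, 70 mm long along x, 22 mm thick along y, standing from 24 to 64 mm above the underside (pinch it across its thickness, from above); about 0.3 kg; origin at the centre of the sole's underside; starts flat on the table in front of the robot
- bench: fixed sprung polishing bench: grey base 104 x 280 x 22 mm (x, y, z), origin at the centre of its underside on the table; it carries the glass plate; at its +y end stands a dark steel stop bar 12 mm thick (its face towards the plate at y = +126 mm) that rises to 62 mm above the table, 12 mm above the unloaded plate's top; the other end is open
- plate: greenish glass polishing plate 92 x 240 x 10 mm (x, y, z) of the bench, top face 50 mm above the table when unloaded; origin at the centre of its underside, so its top is at z = +10 mm; its y axis points along its length towards the stop bar; it stays level and sinks on springs when pressed
- bed (a joint): how far the glass plate has sunk, m: 0 unloaded, 0.015 at its hard lower stop; a load of up to 5 N does not move it, beyond that 1 N sinks it by 1 mm (so 10 N in all, weight of the block included, gives 0.005)
- case_a: closed flat grey plastic case, 90 x 62 x 34 mm (its x, y, z), about 0.12 kg, flat top; origin at the centre of its underside; starts on the glass plate; None if absent in this run
- case_b: closed flat grey plastic case, 90 x 62 x 34 mm (its x, y, z), about 0.12 kg, flat top; origin at the centre of its underside; starts on the glass plate; None if absent in this run
- case_c: closed flat grey plastic case, 90 x 62 x 34 mm (its x, y, z), about 0.12 kg, flat top; origin at the centre of its underside; starts flat on the table in front of the robot; None if absent in this run
- case_d: closed flat grey plastic case, 90 x 62 x 34 mm (its x, y, z), about 0.12 kg, flat top; origin at the centre of its underside; starts flat on the table in front of the robot; None if absent in this run
- case_e: closed flat grey plastic case, 90 x 62 x 34 mm (its x, y, z), about 0.12 kg, flat top; origin at the centre of its underside; starts on top of case_a; None if absent in this run
- stand: fixed light-wood stacking stand, a slab 112 x 84 x 12 mm (x, y, z) with the black outline of a case on its flat top, on the robot's left; origin at the centre of its underside; a case belongs with its long side (x) along the stand's x, either way round, centred
- dock_block: the lapping block's own dock on the robot's right: fixed open aluminium tray 122 x 66 x 24 mm outside (x, y, z), 112 x 56 mm inside, floor at 5 mm; origin at the centre of its underside; starts empty, its white tag shows a wide bar; the widest oblong one of three docks whose order varies; the block lies with its long side along the dock's x, either way round
- dock_weight: square fixed dock 80 x 80 x 24 mm with the brass weight, disc on its tag (leave alone); origin at the centre of its underside
- dock_bar: narrow fixed dock 122 x 40 x 24 mm with the steel gauge bar (leave alone); origin at the centre of its underside
- weight: bystander: brass weight, 60 mm wide, 42 mm high, in its dock; origin under its centre
- bar: bystander: steel gauge bar 104 x 22 x 22 mm in its dock; origin under its centre
- jar: bystander: small clear jar, 42 mm wide, 55 mm high, between bench and left side; origin under its centre
- cup: bystander: white plastic cup, 60 mm wide, 70 mm high, beyond the bench; origin under its centre
- flask: bystander: white bottle, 56 mm wide, 120 mm high, beyond the bench; origin under its centre
- vial: bystander: clear jar with blue cap, 40 mm wide, 60 mm high, far right; origin under its centre
- spatula: bystander: metal spatula 170 mm long lying beyond the jar, back left; origin near its middle

How it is judged:
By the outcome, as a careful person would: the job done as asked, in the order asked, and still so for the second after the job is handed in, with the robot touching nothing.
Of case_b, case_c, case_d, case_e only 2 to 4 are there at a start; the rules pass over those that are not, and their reading is None.
At some moment in a run one of block may be knocked a few centimetres aside while the robot is not near it.
Once in a run the grip may slacken for a moment while it holds something.
It also fails if it takes over 210 s, if anything falls off the work surface, if the arm or the gripper's body presses on something with over 40 N, if the wrist force passes 120 N, or if a joint passes its speed limit or range.

## Working session

There is one attempt and no reset: what is moved stays moved. The work goes in short steps, Python scripts to look and compute and a shell command to move; the robot and the scene stay as the last step left them, time stands still between calls to the robot, and variables do not carry over. Pictures are saved under pics/ and viewed, at most 17 in all, crops included, and the job is handed in when it is done.

```bash
ls; mkdir -p pics; python3 - <<'E'
from bench import robot
import cv2,numpy as np
o=robot.get_obs(); print({k:np.round(v,3).tolist() for k,v in o.items()})
for n in ["scene","side","wrist"]:
    im=robot.get_image(n); cv2.imwrite(f"pics/{n}0.png",im[:,:,::-1])
    c=robot.camera_info(n); print(n,np.round(c["K"],1).tolist(),np.round(c["dist"],4),np.round(c["pose"],3).tolist())
E
```

```text
pics
{'clock': 0.0, 'q': [1.064, 0.494, 1.346, 0.0, 1.303, -0.095], 'dq': [0.001, 0.0, -0.001, 0.0, -0.001, -0.0], 'effort': [0.004, -88.216, -38.388, 0.0, 0.01, -0.0], 'tool_pos': [0.249, 0.573, 0.231], 'eef_rot': [0.204, 0.979, -0.001, -0.0], 'contact_force': [-0.859, -0.708, -0.314], 'wrist_torque': [0.035, 0.035, 0.011], 'grip_force': 0.0, 'finger_gap': 0.997}
scene [[539.5, 0.0, 276.4], [0.0, 539.5, 202.2], [0.0, 0.0, 1.0]] [-0.167  0.     0.     0.     0.   ] [[0.122, -0.832, 0.541, 1.404], [0.993, 0.101, -0.068, -0.089], [0.002, 0.546, 0.838, 1.296], [0.0, 0.0, 0.0, 1.0]]
side [[439.4, 0.0, 287.4], [0.0, 439.4, 207.5], [0.0, 0.0, 1.0]] [0.039 0.    0.    0.    0.   ] [[0.999, 0.02, -0.027, 0.547], [-0.033, 0.651, -0.758, -0.788], [0.002, 0.759, 0.651, 0.743], [0.0, 0.0, 0.0, 1.0]]
wrist [[358.5, 0.0, 281.0], [0.0, 358.5, 204.5], [0.0, 0.0, 1.0]] [-0.0095  0.      0.      0.      0.    ] [[0.4, -0.879, -0.26, 0.183], [0.917, 0.383, 0.114, 0.602], [-0.001, -0.284, 0.959, 0.374], [0.0, 0.0, 0.0, 1.0]]
```

View pics/scene0.png

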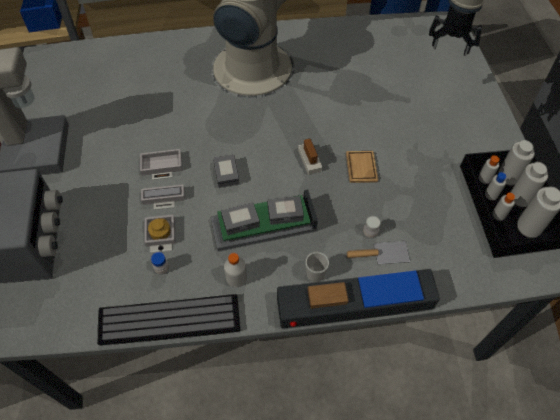

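View pics/side0.png

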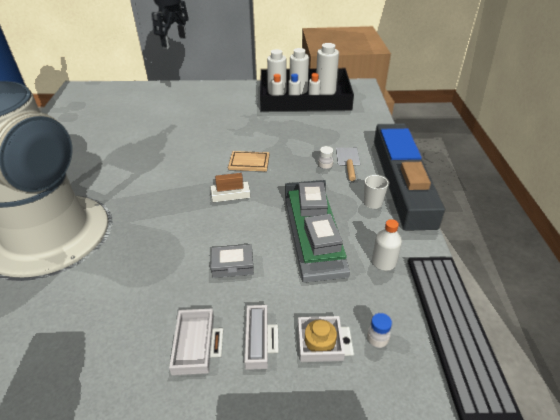

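View pics/wrist0.png

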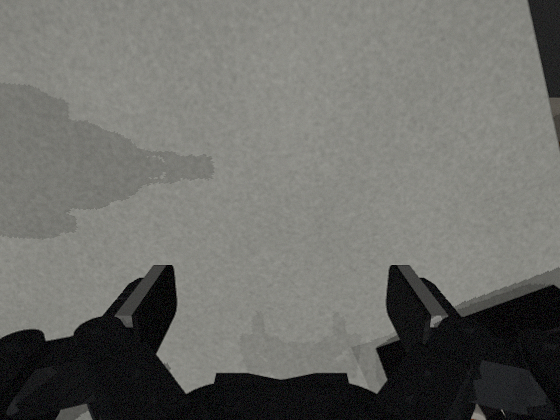

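The scene picture shows one case on the table at (226,170), two on the plate at (240,217) and (286,208), and the block at (311,155). The stand is at (362,166). The docks are at (160,161) wide and empty, (162,193) narrow, and (159,230) square. The side picture agrees. Next I'll fit box models to the masks.

```bash
cat > h.py <<'E'
from bench import robot
import cv2,numpy as np,json
from scipy.optimize import minimize
from scipy.spatial.transform import Rotation as R
M=dict(case=[(0,0,.017,.09,.062,.034)],block=[(0,0,.012,.1,.044,.024),(0,0,.044,.07,.022,.040)],
 bench=[(0,0,.011,.104,.28,.022),(0,.132,.031,.104,.012,.062)],plate=[(0,0,.005,.092,.24,.010)],
 stand=[(0,0,.006,.112,.084,.012)],dock_block=[(0,0,.012,.122,.066,.024)])
U=4
def project(P,c):
    T=np.linalg.inv(c["pose"]); p=P@T[:3,:3].T+T[:3,3]; p=p*[1,-1,-1]
    return cv2.projectPoints(p.reshape(-1,1,3).astype(float),np.zeros(3),np.zeros(3),np.array(c["K"]),np.array(c["dist"]))[0].reshape(-1,2)
def ray(uv,c,z):
    n=cv2.undistortPoints(np.array(uv,float).reshape(-1,1,2),np.array(c["K"]),np.array(c["dist"])).reshape(-1,2)
    d=np.c_[n[:,0],-n[:,1],-np.ones(len(n))]@c["pose"][:3,:3].T; o=c["pose"][:3,3]
    return o+d*((z-o[2])/d[:,2])[:,None]
S=np.array([[i,j,k] for i in(-.5,.5) for j in(-.5,.5) for k in(-.5,.5)])
def render(boxes,x,y,yaw,z,c):
    im=np.zeros((420*U,560*U),np.uint8); r=R.from_euler('z',yaw).as_matrix()
    for b in boxes:
        P=(S*b[3:]+b[:3])@r.T+[x,y,z]
        h=cv2.convexHull(((project(P,c)+.5)*U*16-8).astype(np.float32)).astype(np.int32)
        cv2.fillConvexPoly(im,h,255,shift=4)
    return cv2.resize(im,(560,420),interpolation=cv2.INTER_AREA)/255.
def fit(boxes,z,obs,x0,yaws=np.arange(0,np.pi,np.pi/6)):
    """obs: list of (mask,caminfo). returns x,y,yaw,cost(1-IoU)"""
    def cost(v):
        t=0
        for m,c in obs:
            q=render(boxes,v[0],v[1],v[2]/5,z,c); t+=1-np.minimum(q,m).sum()/max(np.maximum(q,m).sum(),1)
        return t/len(obs)
    st=sorted(yaws,key=lambda a:cost([*x0,a*5]))[:2]
    best=min((minimize(cost,[*x0,a*5],method='Nelder-Mead',options=dict(initial_simplex=[[x0[0],x0[1],a*5],[x0[0]+.015,x0[1],a*5],[x0[0],x0[1]+.015,a*5],[x0[0],x0[1],a*5+1]],xatol=2e-4,fatol=1e-4)) for a in st),key=lambda r:r.fun)
    x,y,a=best.x; return x,y,a/5,best.fun
def see(n,names):
    c=robot.camera_info(n); im=robot.get_image(n); out={}
    for t in names: out[t]=[(d["confidence"],d["region"].astype(float),d["rect"]) for d in robot.masks_of(t,n) if d["confidence"]>.3]
    return c,im,out
E
cat > a.py <<'E'
from h import *
names=["case_a","block","bench","plate","stand","dock_block"]
V={n:see(n,names) for n in("scene","side")}
for t in names:
    for n in V:
        c,im,o=V[n]
        for cf,m,r in o[t]: 
            ys,xs=np.nonzero(m); print(t,n,round(cf,2),r,int(m.sum()),ray([[xs.mean(),ys.mean()]],c,.02)[0].round(3)[:2])
import pickle; pickle.dump(V,open("v0.pkl","wb"))
E
python3 a.py
```

```text
case_a scene 0.84 [217.3, 157.0, 21.5, 31.2] 664 [ 0.453 -0.119]
case_a scene 0.83 [219.4, 205.2, 41.5, 32.2] 850 [ 0.622 -0.092]
case_a scene 0.75 [270.1, 196.7, 31.7, 27.7] 875 [0.609 0.036]
case_a scene 0.74 [152.4, 249.5, 16.7, 23.2] 308 [ 0.732 -0.316]
case_a side 0.79 [299.6, 182.7, 28.7, 34.3] 870 [0.642 0.086]
case_a side 0.79 [213.5, 244.1, 42.7, 37.3] 1203 [ 0.447 -0.123]
case_a side 0.55 [302.7, 214.2, 40.7, 40.2] 1211 [ 0.656 -0.045]
case_a side 0.34 [211.8, 173.0, 38.4, 25.6] 885 [0.426 0.14 ]
block scene 0.74 [296.3, 137.3, 25.1, 37.6] 541 [0.43  0.133]
block scene 0.51 [149.0, 252.1, 21.6, 20.1] 319 [ 0.732 -0.317]
block side 0.63 [211.4, 174.8, 38.9, 25.0] 885 [0.425 0.14 ]
bench scene 0.82 [209.7, 187.8, 108.6, 65.2] 2341 [ 0.657 -0.025]
bench side 0.88 [284.5, 180.3, 67.6, 99.8] 2278 [ 0.628 -0.079]
plate scene 0.79 [216.0, 198.0, 94.2, 40.3] 958 [ 0.642 -0.03 ]
plate side 0.62 [289.4, 189.9, 54.5, 73.0] 981 [ 0.626 -0.042]
stand scene 0.64 [345.9, 148.7, 32.4, 34.8] 876 [0.485 0.281]
stand side 0.81 [228.1, 146.8, 42.2, 24.4] 737 [0.472 0.264]
stand side 0.47 [363.5, 173.3, 24.3, 34.8] 670 [0.809 0.115]
dock_block scene 0.94 [136.8, 150.4, 46.2, 28.5] 1021 [ 0.4   -0.312]
dock_block side 0.82 [169.9, 307.1, 53.3, 69.0] 2779 [ 0.392 -0.323]
```

```bash
sed -i 's|q=render(boxes,v\[0\],v\[1\],v\[2\]/5,z,c); |q=render(boxes,v[0],v[1],v[2]/5,z,c); q=np.where(m<0,0,q); m=np.maximum(m,0); |' h.py
cat > b.py <<'E'
from h import *
import pickle
V=pickle.load(open("v0.pkl","rb")); sc,_,so=V["scene"]; dc,_,do=V["side"]
res={}
def go(nm,boxes,z,obs,x0,**k):
    r=fit(boxes,z,obs,x0,**k); 
    each=[fit(boxes,z,[o],r[:2],yaws=[r[2]]) for o in obs] if len(obs)>1 else []
    print(nm,np.round(r,3),np.degrees(r[2]).round(1),"| single:",[np.round(e,3).tolist() for e in each]); return r
go("table case",M["case"],0,[(so["case_a"][0][1],sc),(do["case_a"][1][1],dc)],(.45,-.12))
two=[(0,0,.034,.09,.062,.068)]
for nm,i,j,x0 in(("P-y",1,2,(.63,-.08)),("P+y",2,0,(.62,.05))):
    for bx in(M["case"],two): go(nm+str(len(bx))+str(bx[0][5]),bx,.05,[(so["case_a"][i][1],sc),(do["case_a"][j][1],dc)],x0)
go("block",M["block"],0,[(so["block"][0][1],sc),(do["block"][0][1],dc)],(.43,.135))
go("stand",M["stand"],0,[(so["stand"][0][1],sc),(do["stand"][0][1],dc)],(.475,.27))
go("dock",M["dock_block"],0,[(so["dock_block"][0][1],sc),(do["dock_block"][0][1],dc)],(.4,-.32))
obs=[]
for o,c,ix in((so,sc,(1,2)),(do,dc,(0,2))):
    m=np.maximum(o["bench"][0][1],o["plate"][0][1])
    k=np.maximum(o["case_a"][ix[0]][1],o["case_a"][ix[1]][1])
    m=np.where(cv2.dilate(k,np.ones((5,5)))>0,-1,m); obs.append((m,c))
go("bench",M["bench"]+[(0,0,.036,.092,.24,.028)],0,obs,(.64,-.03),yaws=np.arange(-.6,.61,.2))
E
time python3 b.py
```

```text
table case [ 0.448 -0.119  0.08   0.074] 4.6 | single: [[0.45, -0.119, 0.082, 0.059], [0.447, -0.118, 0.088, 0.082]]
P-y10.034 [ 0.648 -0.092  1.743  0.068] 99.9 | single: [[0.651, -0.091, 1.756, 0.087], [0.648, -0.091, 1.737, 0.04]]
P-y10.068 [ 0.648 -0.092  1.722  0.303] 98.7 | single: [[0.659, -0.092, 1.686, 0.295], [0.647, -0.092, 1.712, 0.299]]
P+y10.034 [0.637 0.031 1.576 0.08 ] 90.3 | single: [[0.639, 0.031, 1.574, 0.052], [0.635, 0.033, 1.545, 0.077]]
P+y10.068 [0.636 0.031 1.539 0.306] 88.2 | single: [[0.645, 0.029, 1.468, 0.256], [0.635, 0.031, 1.531, 0.32]]
block [0.427 0.133 0.161 0.069] 9.2 | single: [[0.427, 0.133, 0.161, 0.07], [0.426, 0.135, 0.163, 0.066]]
stand [0.472 0.285 3.029 0.064] 173.6 | single: [[0.472, 0.285, 3.028, 0.061], [0.471, 0.285, 3.046, 0.06]]
dock [ 0.387 -0.313  1.582  0.144] 90.7 | single: [[0.389, -0.313, 1.58, 0.141], [0.386, -0.313, 1.585, 0.135]]
bench [ 0.639 -0.028  0.107  0.047] 6.1 | single: [[0.639, -0.029, 0.105, 0.034], [0.638, -0.026, 0.107, 0.047]]
real	0m11.171s
user	0m14.595s
sys	0m7.005s
```

```bash
python3 - <<'E'
import cv2,numpy as np
a=cv2.imread("pics/scene0.png")[130:280,120:400]; b=cv2.imread("pics/side0.png")[130:380,160:420]
a=cv2.resize(a,(800,428),interpolation=cv2.INTER_CUBIC);cv2.imwrite("pics/c1.png",a)
cv2.imwrite("pics/c2.png",cv2.resize(b,(624,600),interpolation=cv2.INTER_CUBIC))
E
```

```text
(no output)
```

View pics/c2.png

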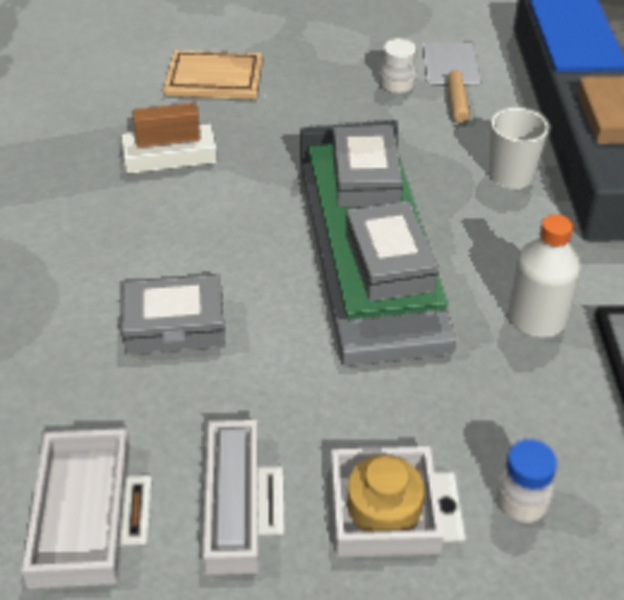

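Three cases, all single. The fits give:

| Thing | x, y (m) | yaw |
|---|---|---|
| table case | 0.448, -0.119 | 4.6° |
| plate case, open end | 0.648, -0.092 | 100° |
| plate case, bar end | 0.637, 0.031 | 90° |
| stand | 0.472, 0.285 | 173.6° |
| bench | 0.639, -0.028 | 6.1° |
| dock | 0.387, -0.313 | 90.7° |

The crop agrees: bar-end case at (365,160), open-end case at (392,250), table case at (172,312), and the tray with the wide tag at (80,505). I'll refine these with the wrist camera, stand first.

```bash
cat > t.py <<'E'
# t.py x y z yaw : shift and twist to reach a TCP pose (yaw = direction of tool x, deg) from the measured pose
from h import *
import sys
o=robot.get_obs(); r=R.from_quat(o["eef_rot"]).as_matrix()
x,y,z,yaw=map(float,sys.argv[1:5]); d=r.T@(np.array([x,y,z])-o["tool_pos"]); cur=np.degrees(np.arctan2(r[1,0],r[0,0]))
tw=-((yaw-cur+180)%360-180); print("offset",d.round(4).tolist(),"twist",round(tw,1),"| now",o["tool_pos"].round(4),"yaw",round(cur%360,1),"q",o["q"].round(2),"F",o["contact_force"].round(1),"t",round(o["clock"],1))
E
cat > w.py <<'E'
# w.py target model z x0 y0 yawdeg [save]: wrist-camera fit
from h import *
import sys
t,mod,z,x0,y0,yd=sys.argv[1],sys.argv[2],*map(float,sys.argv[3:7])
c,im,o=see("wrist",[t]); 
if len(sys.argv)>7: cv2.imwrite("pics/"+sys.argv[7],im[:,:,::-1])
e=project(np.array([[x0,y0,z+.02]]),c)[0]; print("expect px",e.round(),"t",round(robot.get_obs()["clock"],1))
for cf,m,rc in sorted(o[t],key=lambda d:np.hypot(d[2][0]+d[2][2]/2-e[0],d[2][1]+d[2][3]/2-e[1]))[:2]:
    r=fit(M[mod],z,[(m,c)],(x0,y0),yaws=[np.radians(yd)]); print(t,round(cf,2),np.round(rc),np.round(r,4)[[0,1,3]],"yaw",np.degrees(r[2]).round(1))
E
python3 t.py .42 .29 .25 173.6
```

```text
offset [-0.2692, -0.1914, -0.0187] twist -17.1 | now [0.2496 0.573  0.2313] yaw 156.5 q [ 1.06  0.49  1.35  0.    1.3  -0.1 ] F [ 0.2 -0.6 -1.2] t 0.8
```

```bash
python3 -m crank '[{"offset":[-0.02,-0.014,-0.02],"twist":-2,"hand":0.0854},{"offset":[-0.05,-0.035,-0.02],"twist":-6,"hand":0.0854},{"offset":[-0.08,-0.057,-0.02],"twist":-10,"hand":0.0854},{"offset":[-0.11,-0.078,-0.02],"twist":-13,"hand":0.0854},{"offset":[-0.14,-0.1,-0.02],"twist":-17,"hand":0.0854},{"offset":[-0.17,-0.121,-0.02],"twist":-17,"hand":0.0854},{"offset":[-0.2,-0.142,-0.02],"twist":-17,"hand":0.0854},{"offset":[-0.23,-0.163,-0.02],"twist":-17,"hand":0.0854},{"offset":[-0.255,-0.181,-0.02],"twist":-17,"hand":0.0854},{"offset":[-0.269,-0.191,-0.02],"twist":-17,"hand":0.0854},{"offset":[-0.269,-0.191,-0.02],"twist":-17,"hand":0.0854},{"offset":[-0.269,-0.191,-0.02],"twist":-17,"hand":0.0854}]'
python3 w.py stand stand 0 .472 .285 173.6 w1.png; python3 w.py block block 0 .427 .133 9; python3 t.py .64 .031 .25 90
```

```text
clock: 1.85
tool_pos: [0.4204, 0.2898, 0.2514]
eef_rot: [0.058, 0.998, 0.0, 0.0]
contact_force: [-0.2, 1.1, -0.1]
finger_gap: 0.996
grip_force: 0.0
expect px [282. 216.] t 1.9
stand 0.77 [241. 160.  76.  99.] [0.4707 0.2854 0.0315] yaw 175.1
expect px [136. 193.] t 2.0
block 0.79 [ 98. 137.  80. 103.] [0.426  0.1344 0.046 ] yaw 8.6
offset [-0.2484, -0.2337, 0.0012] twist 83.5 | now [0.4195 0.2912 0.2513] yaw 173.5 q [ 0.49  0.31  1.59  0.    1.23 -0.97] F [-0.6 -0.   0.1] t 2.0
```

View pics/w1.png

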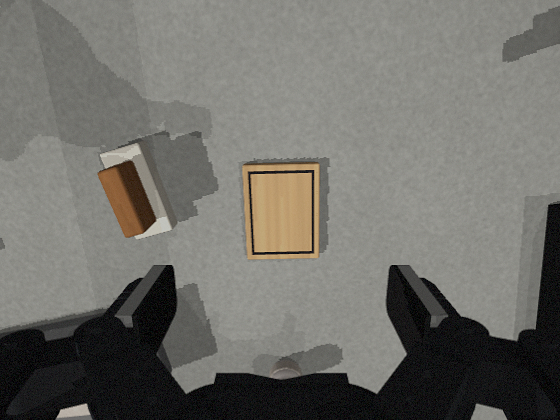

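```bash
cat > s.py <<'E'
from h import *
c=robot.camera_info("wrist"); im=cv2.imread("pics/w1.png"); hsv=cv2.cvtColor(im,cv2.COLOR_BGR2HSV)
m=((hsv[:,:,1]>70)&(hsv[:,:,0]<30)).astype(np.uint8); m=cv2.morphologyEx(m,cv2.MORPH_CLOSE,np.ones((7,7)))
n,l,st,ce=cv2.connectedComponentsWithStats(m); i=min(range(1,n),key=lambda i:np.hypot(*(ce[i]-[282,212]))); print(st[i],ce[i])
m=(l==i).astype(float); r=fit(M["stand"],0,[(m,c)],(.471,.285),yaws=[np.radians(174)]); print(np.round(r,4),np.degrees(r[2]))
E
python3 s.py
python3 -m crank '[{"offset":[-0.015,-0.014,0],"twist":6,"hand":0.0854},{"offset":[-0.04,-0.038,0],"twist":12,"hand":0.0854},{"offset":[-0.065,-0.061,0],"twist":19,"hand":0.0854},{"offset":[-0.09,-0.085,0],"twist":26,"hand":0.0854},{"offset":[-0.115,-0.108,0],"twist":33,"hand":0.0854},{"offset":[-0.14,-0.132,0],"twist":40,"hand":0.0854},{"offset":[-0.165,-0.155,0],"twist":47,"hand":0.0854},{"offset":[-0.19,-0.179,0],"twist":54,"hand":0.0854},{"offset":[-0.215,-0.202,0],"twist":61,"hand":0.0854},{"offset":[-0.235,-0.221,0],"twist":68,"hand":0.0854},{"offset":[-0.248,-0.234,0],"twist":75,"hand":0.0854},{"offset":[-0.248,-0.234,0],"twist":82,"hand":0.0854}]'
python3 w.py case_a case .05 .637 .031 90.3 w2.png;python3 w.py case_a case .05 .648 -.092 100;  python3 t.py .637 .031 .25 90
```

```text
[ 242  162   78   98 7196] [281.62493052 209.57629238]
[0.4702 0.2865 3.0489 0.0231] 174.69037549089364
clock: 3.05
tool_pos: [0.6417, 0.0277, 0.2508]
eef_rot: [0.701, 0.714, -0.0, 0.0]
contact_force: [-0.7, -0.9, -0.5]
finger_gap: 1.0
grip_force: 0.0
expect px [276. 177.] t 3.1
case_a 0.87 [239. 124.  74. 106.] [0.636  0.0313 0.0227] yaw 90.6
case_a 0.66 [ 66. 258.  91.  67.] [0.637 0.031 1.   ] yaw 90.3
expect px [287. 297.] t 3.2
case_a 0.67 [251. 246.  72. 102.] [ 0.6484 -0.0919  0.0256] yaw 99.5
case_a 0.78 [244. 127.  70. 106.] [ 0.648 -0.092  1.   ] yaw 100.0
offset [0.0003, -0.0023, 0.0011] twist 1.8 | now [0.6393 0.0308 0.2511] yaw 91.8 q [-0.05  0.5   1.28  0.    1.36 -0.08] F [-0.5  0.1  0.2] t 3.2
```

View pics/w2.png

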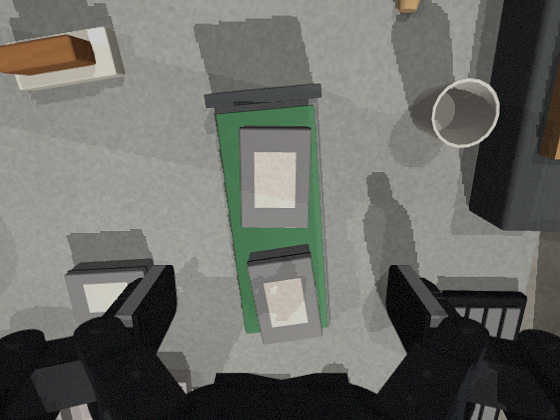

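```bash
python3 -m crank '[{"offset":[0,-0.003,0.02],"twist":1,"hand":0.0854},{"offset":[0,-0.003,0.05],"twist":1,"hand":0.0854},{"offset":[0,-0.003,0.085],"twist":1,"hand":0.0854},{"offset":[0,-0.003,0.12],"twist":1,"hand":0.0854},{"offset":[0,-0.003,0.15],"twist":1,"hand":0.0854},{"offset":[0,-0.003,0.175],"twist":1,"hand":0.0854},{"offset":[0,-0.003,0.19],"twist":1,"hand":0.0854},{"offset":[0,-0.003,0.196],"twist":1,"hand":0.0854},{"offset":[0,-0.003,0.196],"twist":1,"hand":0.0854},{"offset":[0,-0.003,0.196],"twist":1,"hand":0.0854}]' 40
python3 t.py .636 .031 .054 90.6
python3 -m crank '[{"offset":[0,0,0],"twist":0,"hand":0.05},{"offset":[0,0,0],"twist":0,"hand":0.05},{"offset":[0,0,0],"twist":0,"hand":0.05},{"offset":[0,0,0],"twist":0,"hand":0.05},{"offset":[0,0,0],"twist":0,"hand":0.05},{"offset":[0,0,0],"twist":0,"hand":0.05}]' 40
```

```text
clock: 4.08
tool_pos: [0.6369, 0.0302, 0.0561]
eef_rot: [0.703, 0.711, 0.0, 0.0]
contact_force: [0.5, 1.0, -0.8]
finger_gap: 0.996
grip_force: 0.0
offset [0.0008, -0.0009, 0.0021] twist 0.0 | now [0.6369 0.0302 0.0561] yaw 90.6 q [-0.05  0.71  1.48  0.    0.96 -0.06] F [ 0.5  1.  -0.8] t 4.1
clock: 4.58
tool_pos: [0.6373, 0.0298, 0.0558]
eef_rot: [0.704, 0.71, 0.001, 0.0]
contact_force: [2.9, 2.3, 4.0]
finger_gap: 0.715
grip_force: 50.3
```

```bash
python3 -m crank '[{"offset":[0,0,-0.008],"twist":0,"hand":0.05},{"offset":[0,0,-0.025],"twist":0,"hand":0.05},{"offset":[0,0,-0.05],"twist":0,"hand":0.05},{"offset":[0,0,-0.08],"twist":0,"hand":0.05},{"offset":[0,0,-0.11],"twist":0,"hand":0.05},{"offset":[0.01,-0.006,-0.13],"twist":-2,"hand":0.05},{"offset":[0.025,-0.016,-0.13],"twist":-6,"hand":0.05},{"offset":[0.045,-0.028,-0.13],"twist":-12,"hand":0.05},{"offset":[0.065,-0.041,-0.13],"twist":-18,"hand":0.05},{"offset":[0.085,-0.054,-0.13],"twist":-24,"hand":0.05},{"offset":[0.1,-0.063,-0.13],"twist":-28,"hand":0.05},{"offset":[0.11,-0.07,-0.13],"twist":-30,"hand":0.05}]' 40
python3 t.py .4722 .2849 .13 174.6
```

```text
clock: 5.58
tool_pos: [0.5644, 0.1403, 0.1855]
eef_rot: [0.494, 0.869, -0.0, -0.0]
contact_force: [0.1, -0.0, -1.7]
finger_gap: 0.715
grip_force: 49.6
offset [0.1714, -0.0053, 0.0556] twist -53.9 | now [0.5644 0.1403 0.1855] yaw 120.7 q [ 0.14  0.48  1.51  0.    1.15 -0.4 ] F [ 0.1 -0.  -1.7] t 5.6
```

```bash
python3 -m crank '[{"offset":[0.015,0,0],"twist":-5,"hand":0.05},{"offset":[0.035,-0.001,0],"twist":-11,"hand":0.05},{"offset":[0.06,-0.002,0],"twist":-17,"hand":0.05},{"offset":[0.085,-0.003,0],"twist":-23,"hand":0.05},{"offset":[0.11,-0.004,0],"twist":-30,"hand":0.05},{"offset":[0.135,-0.005,0.01],"twist":-37,"hand":0.05},{"offset":[0.155,-0.005,0.025],"twist":-44,"hand":0.05},{"offset":[0.167,-0.005,0.04],"twist":-50,"hand":0.05},{"offset":[0.171,-0.005,0.05],"twist":-54,"hand":0.05},{"offset":[0.171,-0.005,0.055],"twist":-54,"hand":0.05},{"offset":[0.171,-0.005,0.055],"twist":-54,"hand":0.05},{"offset":[0.171,-0.005,0.055],"twist":-54,"hand":0.05}]' 40
python3 t.py .4722 .2849 .0178 174.6; python3 - <<'E'
from h import *
im=robot.get_image("wrist");cv2.imwrite("pics/w3.png",im[:,:,::-1])
E
```

```text
clock: 6.58
tool_pos: [0.4752, 0.2835, 0.1305]
eef_rot: [0.05, 0.999, -0.0, -0.0]
contact_force: [1.9, 0.1, -0.7]
finger_gap: 0.715
grip_force: 49.6
offset [0.0031, 0.0011, 0.1127] twist -0.3 | now [0.4752 0.2835 0.1305] yaw 174.3 q [ 0.43  0.52  1.64 -0.    0.99 -1.04] F [ 1.9  0.1 -0.7] t 6.6
```

View pics/w3.png

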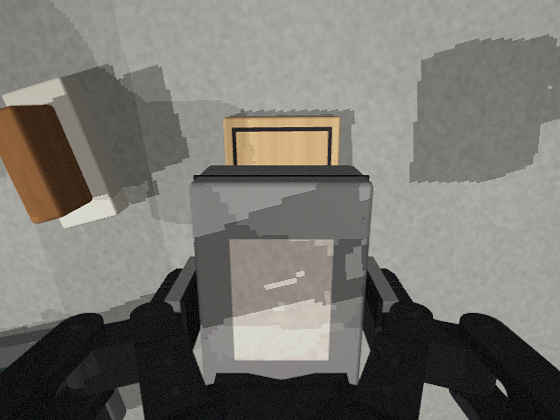

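The picture shows the case held level between the pads (195-370 wide), with the stand's outline straight behind it at (285,140). I'll descend.

```bash
python3 -m crank '[{"offset":[0.002,0.001,0.02],"twist":0,"hand":0.05},{"offset":[0.003,0.001,0.045],"twist":0,"hand":0.05},{"offset":[0.003,0.001,0.07],"twist":0,"hand":0.05},{"offset":[0.003,0.001,0.09],"twist":0,"hand":0.05},{"offset":[0.003,0.001,0.1],"twist":0,"hand":0.05},{"offset":[0.003,0.001,0.105],"twist":0,"hand":0.05},{"offset":[0.003,0.001,0.107],"twist":0,"hand":0.05},{"offset":[0.003,0.001,0.107],"twist":0,"hand":0.05},{"offset":[0.003,0.001,0.107],"twist":0,"hand":0.05}]' 40
for i in 1 2 3; do python3 t.py .4722 .2849 .0178 174.6; done
```

```text
clock: 7.38
tool_pos: [0.4726, 0.2855, 0.0243]
eef_rot: [0.049, 0.999, 0.0, 0.001]
contact_force: [-0.9, 0.1, -0.4]
finger_gap: 0.718
grip_force: 49.7
offset [0.0004, -0.0006, 0.0065] twist -0.2 | now [0.4726 0.2855 0.0243] yaw 174.4 q [ 0.44  0.68  1.72  0.    0.75 -1.04] F [-0.9  0.1 -0.4] t 7.4
offset [0.0004, -0.0006, 0.0065] twist -0.2 | now [0.4726 0.2855 0.0243] yaw 174.4 q [ 0.44  0.68  1.72  0.    0.75 -1.04] F [-0.9  0.1 -0.4] t 7.4
offset [0.0004, -0.0006, 0.0065] twist -0.2 | now [0.4726 0.2855 0.0243] yaw 174.4 q [ 0.44  0.68  1.72  0.    0.75 -1.04] F [-0.9  0.1 -0.4] t 7.4
```

Within 1 mm, so I'll lower it gently, let go and rise.

```bash
python3 -m crank '[{"offset":[0,-0.001,0.002],"twist":0,"hand":0.05},{"offset":[0,-0.001,0.004],"twist":0,"hand":0.05},{"offset":[0,-0.001,0.0055],"twist":0,"hand":0.05},{"offset":[0,-0.001,0.0065],"twist":0,"hand":0.05},{"offset":[0,-0.001,0.007],"twist":0,"hand":0.05},{"offset":[0,-0.001,0.007],"twist":0,"hand":0.05}]' 40
python3 -m crank '[{"offset":[0,0,0],"twist":0,"hand":0.066},{"offset":[0,0,0],"twist":0,"hand":0.072},{"offset":[0,0,0],"twist":0,"hand":0.0854},{"offset":[0,0,0],"twist":0,"hand":0.0854},{"offset":[0,0,0],"twist":0,"hand":0.0854},{"offset":[0,0,-0.01],"twist":0,"hand":0.0854},{"offset":[0,0,-0.03],"twist":0,"hand":0.0854},{"offset":[0,0,-0.06],"twist":0,"hand":0.0854},{"offset":[0,0,-0.1],"twist":0,"hand":0.0854},{"offset":[0,0,-0.14],"twist":0,"hand":0.0854},{"offset":[0,0,-0.18],"twist":0,"hand":0.0854},{"offset":[0,0,-0.18],"twist":0,"hand":0.0854}]'
python3 -m crank '[{"offset":[0,0,0],"twist":0,"hand":0.0854},{"offset":[0.02,0,0],"twist":0,"hand":0.0854},{"offset":[0.04,0,0],"twist":0,"hand":0.0854},{"offset":[0.045,0,0],"twist":0,"hand":0.0854},{"offset":[0.045,0,0],"twist":0,"hand":0.0854}]'
python3 w.py case_a case .012 .471 .285 174.6 w4.png
python3 t.py .65 -.09 .2 99.5
```

```text
clock: 7.88
tool_pos: [0.4722, 0.2844, 0.0188]
eef_rot: [0.048, 0.999, 0.0, 0.001]
contact_force: [-10.5, -7.3, 54.5]
finger_gap: 0.715
grip_force: 56.3
clock: 8.88
tool_pos: [0.4746, 0.2856, 0.2042]
eef_rot: [0.048, 0.999, 0.002, 0.005]
contact_force: [2.5, 0.6, 1.9]
finger_gap: 1.001
grip_force: 0.0
clock: 9.3
tool_pos: [0.4253, 0.2884, 0.1956]
eef_rot: [0.048, 0.999, -0.001, -0.001]
contact_force: [0.6, 0.0, 0.1]
finger_gap: 0.997
grip_force: 0.0
expect px [282. 234.] t 9.4
case_a 0.55 [246. 182.  72. 104.] [0.4714 0.2853 0.0308] yaw 174.9
offset [-0.2581, -0.3554, -0.004] twist 75.0 | now [0.4273 0.2886 0.196 ] yaw 174.5 q [ 0.48  0.38  1.66 -0.    1.1  -1.  ] F [ 1.  -0.3 -0.8] t 9.4
```

```bash
python3 -m crank '[{"offset":[-0.01,-0.015,-0.01],"twist":5,"hand":0.0854},{"offset":[-0.03,-0.04,-0.02],"twist":11,"hand":0.0854},{"offset":[-0.052,-0.071,-0.02],"twist":17,"hand":0.0854},{"offset":[-0.075,-0.103,-0.02],"twist":24,"hand":0.0854},{"offset":[-0.098,-0.135,-0.02],"twist":31,"hand":0.0854},{"offset":[-0.121,-0.167,-0.02],"twist":38,"hand":0.0854},{"offset":[-0.144,-0.199,-0.02],"twist":45,"hand":0.0854},{"offset":[-0.168,-0.231,-0.02],"twist":52,"hand":0.0854},{"offset":[-0.191,-0.263,-0.02],"twist":59,"hand":0.0854},{"offset":[-0.214,-0.295,-0.02],"twist":66,"hand":0.0854},{"offset":[-0.235,-0.324,-0.02],"twist":72,"hand":0.0854},{"offset":[-0.25,-0.344,-0.02],"twist":75,"hand":0.0854}]'
python3 -m crank '[{"offset":[-0.006,-0.01,0.005],"twist":0,"hand":0.0854},{"offset":[-0.006,-0.01,0.01],"twist":0,"hand":0.0854},{"offset":[-0.006,-0.01,0.01],"twist":0,"hand":0.0854}]'
python3 w.py case_a case .05 .648 -.092 99.5
python3 t.py .648 -.092 .054 99.5
```

```text
clock: 10.4
tool_pos: [0.6444, -0.0819, 0.2157]
eef_rot: [0.65, 0.76, -0.0, 0.0]
contact_force: [-0.5, 0.9, 0.5]
finger_gap: 1.001
grip_force: 0.0
clock: 10.65
tool_pos: [0.6333, -0.0861, 0.2047]
eef_rot: [0.647, 0.763, -0.0, -0.001]
contact_force: [-0.7, 0.5, -0.2]
finger_gap: 0.996
grip_force: 0.0
expect px [299. 203.] t 10.8
case_a 0.55 [260. 144.  81. 116.] [ 0.6482 -0.0915  0.0285] yaw 100.3
case_a 0.62 [ 22. 142. 117.  84.] [ 0.648 -0.092  1.   ] yaw 99.5
offset [-0.0094, 0.0129, 0.1519] twist -0.0 | now [ 0.6338 -0.085   0.2059] yaw 99.5 q [-0.23  0.54  1.34  0.    1.27 -0.39] F [-0.6  0.2 -0.3] t 10.8
```

```bash
python3 -m crank '[{"offset":[-0.005,0.008,0.015],"twist":-0.5,"hand":0.0854},{"offset":[-0.009,0.013,0.035],"twist":-0.5,"hand":0.0854},{"offset":[-0.009,0.013,0.065],"twist":-0.5,"hand":0.0854},{"offset":[-0.009,0.013,0.095],"twist":-0.5,"hand":0.0854},{"offset":[-0.009,0.013,0.12],"twist":-0.5,"hand":0.0854},{"offset":[-0.009,0.013,0.14],"twist":-0.5,"hand":0.0854},{"offset":[-0.009,0.013,0.149],"twist":-0.5,"hand":0.0854},{"offset":[-0.009,0.013,0.151],"twist":-0.5,"hand":0.0854},{"offset":[-0.009,0.013,0.151],"twist":-0.5,"hand":0.0854},{"offset":[-0.009,0.013,0.151],"twist":-0.5,"hand":0.0854}]' 40
python3 t.py .648 -.0917 .054 100
python3 -m crank '[{"offset":[0,0,0],"twist":0,"hand":0.05},{"offset":[0,0,0],"twist":0,"hand":0.05},{"offset":[0,0,0],"twist":0,"hand":0.05},{"offset":[0,0,0],"twist":0,"hand":0.05},{"offset":[0,0,0],"twist":0,"hand":0.05},{"offset":[0,0,0],"twist":0,"hand":0.05}]' 40
python3 -m crank '[{"offset":[0,0,-0.008],"twist":0,"hand":0.05},{"offset":[0,0,-0.025],"twist":0,"hand":0.05},{"offset":[0,0,-0.05],"twist":0,"hand":0.05},{"offset":[0,0,-0.08],"twist":0,"hand":0.05},{"offset":[0,0,-0.11],"twist":0,"hand":0.05},{"offset":[0,0,-0.135],"twist":0,"hand":0.05},{"offset":[0,0,-0.15],"twist":0,"hand":0.05},{"offset":[0,0,-0.15],"twist":0,"hand":0.05}]' 40
python3 t.py .471 .285 .15 174.7
```

```text
clock: 11.58
tool_pos: [0.649, -0.0921, 0.0567]
eef_rot: [0.643, 0.766, 0.0, 0.001]
contact_force: [0.3, -0.3, 0.7]
finger_gap: 0.999
grip_force: 0.0
offset [0.0006, -0.0009, 0.0027] twist -0.0 | now [ 0.649  -0.0921  0.0567] yaw 100.0 q [-0.23  0.73  1.43 -0.    0.98 -0.41] F [ 0.3 -0.3  0.7] t 11.6
clock: 12.08
tool_pos: [0.6487, -0.0923, 0.0558]
eef_rot: [0.643, 0.766, 0.0, 0.001]
contact_force: [1.7, 0.2, 5.2]
finger_gap: 0.715
grip_force: 51.1
clock: 12.75
tool_pos: [0.6492, -0.0925, 0.2092]
eef_rot: [0.643, 0.766, 0.001, 0.002]
contact_force: [0.9, 0.1, -1.1]
finger_gap: 0.719
grip_force: 50.5
offset [0.4028, -0.1104, 0.0579] twist -74.7 | now [ 0.6492 -0.0925  0.2092] yaw 100.0 q [-0.23  0.56  1.3  -0.    1.29 -0.41] F [ 0.9  0.1 -1.1] t 12.8
```

```bash
python3 -m crank '[{"offset":[0.02,-0.005,0],"twist":-4,"hand":0.05},{"offset":[0.05,-0.014,0],"twist":-10,"hand":0.05},{"offset":[0.085,-0.023,0],"twist":-17,"hand":0.05},{"offset":[0.12,-0.033,0],"twist":-24,"hand":0.05},{"offset":[0.155,-0.042,0],"twist":-31,"hand":0.05},{"offset":[0.19,-0.052,0],"twist":-38,"hand":0.05},{"offset":[0.225,-0.062,0],"twist":-45,"hand":0.05},{"offset":[0.26,-0.071,0],"twist":-52,"hand":0.05},{"offset":[0.295,-0.081,0],"twist":-58,"hand":0.05},{"offset":[0.33,-0.09,0],"twist":-64,"hand":0.05},{"offset":[0.365,-0.1,0],"twist":-70,"hand":0.05},{"offset":[0.39,-0.107,0.01],"twist":-75,"hand":0.05}]' 40
python3 -m crank '[{"offset":[0,0,0.015],"twist":0,"hand":0.05},{"offset":[0,0,0.04],"twist":0,"hand":0.05},{"offset":[0,0,0.05],"twist":0,"hand":0.05},{"offset":[0,0,0.05],"twist":0,"hand":0.05}]' 40
python3 t.py .472 .2852 .0528 174.8
```

```text
clock: 13.75
tool_pos: [0.4737, 0.2757, 0.1958]
eef_rot: [0.041, 0.999, 0.0, 0.0]
contact_force: [1.0, 0.2, -0.4]
finger_gap: 0.715
grip_force: 50.4
clock: 14.08
tool_pos: [0.4734, 0.2725, 0.1427]
eef_rot: [0.044, 0.999, -0.001, -0.002]
contact_force: [-0.9, -0.6, -2.1]
finger_gap: 0.717
grip_force: 50.3
offset [0.0021, 0.0128, 0.0899] twist 0.2 | now [0.4734 0.2725 0.1427] yaw 175.0 q [ 0.41  0.49  1.64 -0.    1.01 -1.07] F [-0.9 -0.6 -2.1] t 14.1
```

```bash
python3 -m crank '[{"offset":[0.001,0.008,0.01],"twist":0,"hand":0.05},{"offset":[0.002,0.013,0.03],"twist":0,"hand":0.05},{"offset":[0.002,0.013,0.055],"twist":0,"hand":0.05},{"offset":[0.002,0.013,0.073],"twist":0,"hand":0.05},{"offset":[0.002,0.013,0.081],"twist":0,"hand":0.05},{"offset":[0.002,0.013,0.084],"twist":0,"hand":0.05},{"offset":[0.002,0.013,0.084],"twist":0,"hand":0.05},{"offset":[0.002,0.013,0.084],"twist":0,"hand":0.05}]' 40
python3 t.py .472 .2852 .0528 174.8
```

```text
clock: 14.75
tool_pos: [0.475, 0.2868, 0.0622]
eef_rot: [0.044, 0.999, 0.0, 0.001]
contact_force: [-0.2, -0.4, -2.1]
finger_gap: 0.72
grip_force: 50.4
offset [0.0029, -0.0019, 0.0094] twist 0.2 | now [0.475  0.2868 0.0622] yaw 175.0 q [ 0.44  0.62  1.69  0.    0.83 -1.05] F [-0.2 -0.4 -2.1] t 14.8
```

```bash
python3 -m crank '[{"offset":[0,0,0],"twist":0,"hand":0.05},{"offset":[0,0,0],"twist":0,"hand":0.05},{"offset":[0,0,0],"twist":0,"hand":0.05}]' 40
python3 t.py .472 .2852 .0528 174.8
```

```text
clock: 15.0
tool_pos: [0.4747, 0.2866, 0.062]
eef_rot: [0.044, 0.999, 0.0, 0.0]
contact_force: [-0.2, 0.5, -1.0]
finger_gap: 0.713
grip_force: 50.4
offset [0.0026, -0.0017, 0.0092] twist 0.2 | now [0.4747 0.2866 0.062 ] yaw 175.0 q [ 0.44  0.62  1.69 -0.    0.83 -1.05] F [-0.2  0.5 -1. ] t 15.0
```

```bash
python3 -m crank '[{"offset":[0.0026,-0.0017,0.003],"twist":0,"hand":0.05},{"offset":[0.0026,-0.0017,0.006],"twist":0,"hand":0.05},{"offset":[0.0026,-0.0017,0.0078],"twist":0,"hand":0.05},{"offset":[0.0026,-0.0017,0.0083],"twist":0,"hand":0.05},{"offset":[0.0026,-0.0017,0.0083],"twist":0,"hand":0.05}]' 40
python3 t.py .472 .2852 .0528 174.8
```

```text
clock: 15.42
tool_pos: [0.4713, 0.2849, 0.0529]
eef_rot: [0.044, 0.999, -0.0, -0.0]
contact_force: [-2.4, -1.0, 3.4]
finger_gap: 0.718
grip_force: 50.8
offset [-0.0007, 0.0003, 0.0001] twist 0.2 | now [0.4713 0.2849 0.0529] yaw 175.0 q [ 0.44  0.63  1.7   0.    0.81 -1.05] F [-2.4 -1.   3.4] t 15.4
```

```bash
python3 -m crank '[{"offset":[0,0,0.0003],"twist":0,"hand":0.064},{"offset":[0,0,0.0003],"twist":0,"hand":0.072},{"offset":[0,0,0.0003],"twist":0,"hand":0.0854},{"offset":[0,0,0.0003],"twist":0,"hand":0.0854},{"offset":[0,0,0.0003],"twist":0,"hand":0.0854},{"offset":[0,0,-0.01],"twist":0,"hand":0.0854},{"offset":[0,0,-0.03],"twist":0,"hand":0.0854},{"offset":[0,0,-0.06],"twist":0,"hand":0.0854},{"offset":[0,0,-0.1],"twist":0,"hand":0.0854},{"offset":[0,0,-0.14],"twist":0,"hand":0.0854},{"offset":[0,0,-0.17],"twist":0,"hand":0.0854},{"offset":[0,0,-0.17],"twist":0,"hand":0.0854}]'
python3 -m crank '[{"offset":[0.02,0,0],"twist":0,"hand":0.0854},{"offset":[0.04,0,0],"twist":0,"hand":0.0854},{"offset":[0.045,0,0],"twist":0,"hand":0.0854},{"offset":[0.045,0,0],"twist":0,"hand":0.0854},{"offset":[0.045,0,0],"twist":0,"hand":0.0854}]'
python3 w.py case_a case .046 .471 .285 174.6 w5.png
python3 t.py .43 -.119 .2 184.6
```

```text
clock: 16.42
tool_pos: [0.474, 0.2862, 0.23]
eef_rot: [0.044, 0.999, 0.002, 0.004]
contact_force: [1.2, 1.1, 0.9]
finger_gap: 1.001
grip_force: 0.0
clock: 16.83
tool_pos: [0.4272, 0.2891, 0.2235]
eef_rot: [0.044, 0.999, 0.0, 0.0]
contact_force: [0.8, 0.5, -0.1]
finger_gap: 1.001
grip_force: 0.0
expect px [280. 234.] t 16.9
case_a 0.57 [246. 179.  72. 109.] [0.4706 0.2857 0.0246] yaw 175.3
case_a 0.83 [247. 173.  67.  10.] [0.4643 0.2891 0.9414] yaw 175.1
offset [-0.0382, -0.4063, 0.0231] twist -9.6 | now [0.4277 0.289  0.2232] yaw 175.0 q [ 0.48  0.35  1.62 -0.    1.17 -1.  ] F [-0.4  0.7  0.6] t 16.9
```

View pics/w5.png

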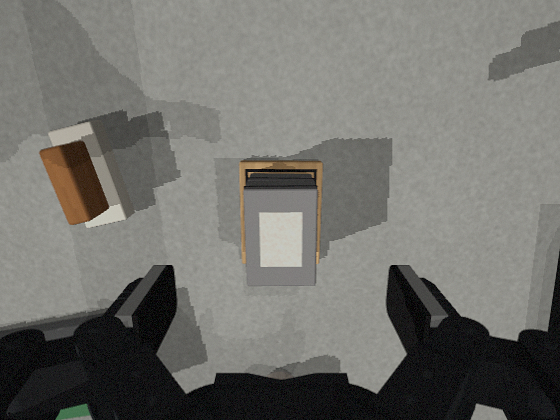

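The two cases sit squarely on the stand, with the top face at (281,237) and the outline centred around it. Next is the table case.

```bash
python3 -m crank '[{"offset":[-0.002,-0.02,0],"twist":-2,"hand":0.0854},{"offset":[-0.005,-0.05,0],"twist":-5,"hand":0.0854},{"offset":[-0.008,-0.085,0],"twist":-9,"hand":0.0854},{"offset":[-0.011,-0.12,0],"twist":-10,"hand":0.0854},{"offset":[-0.015,-0.16,0],"twist":-10,"hand":0.0854},{"offset":[-0.019,-0.2,0],"twist":-10,"hand":0.0854},{"offset":[-0.022,-0.24,0],"twist":-10,"hand":0.0854},{"offset":[-0.026,-0.28,0],"twist":-10,"hand":0.0854},{"offset":[-0.03,-0.32,0],"twist":-10,"hand":0.0854},{"offset":[-0.034,-0.36,0],"twist":-10,"hand":0.0854},{"offset":[-0.037,-0.39,0.01],"twist":-10,"hand":0.0854},{"offset":[-0.038,-0.406,0.02],"twist":-10,"hand":0.0854}]'
python3 -m crank '[{"offset":[0,0,0],"twist":0,"hand":0.0854},{"offset":[0,0,0],"twist":0,"hand":0.0854},{"offset":[0,0,0],"twist":0,"hand":0.0854}]'
python3 w.py case_a case 0 .448 -.119 4.6
python3 t.py .448 -.119 .006 184.6
```

```text
clock: 17.93
tool_pos: [0.43, -0.1229, 0.2032]
eef_rot: [-0.042, 0.999, -0.001, 0.001]
contact_force: [0.2, 0.7, 0.3]
finger_gap: 0.999
grip_force: 0.0
clock: 18.18
tool_pos: [0.4292, -0.1187, 0.2031]
eef_rot: [-0.043, 0.999, 0.0, -0.0]
contact_force: [0.2, 1.0, -0.2]
finger_gap: 1.001
grip_force: 0.0
expect px [279. 199.] t 18.3
case_a 0.88 [244. 149.  70. 105.] [ 0.4476 -0.1189  0.0304] yaw 4.6
offset [-0.0184, -0.0024, 0.1973] twist 0.4 | now [ 0.4293 -0.1182  0.2033] yaw 185.0 q [-0.4   0.28  1.81  0.    1.06 -2.06] F [0.1 0.7 1. ] t 18.3
```

```bash
python3 -m crank '[{"offset":[-0.01,-0.002,0.02],"twist":0.4,"hand":0.0854},{"offset":[-0.018,-0.002,0.05],"twist":0.4,"hand":0.0854},{"offset":[-0.018,-0.002,0.085],"twist":0.4,"hand":0.0854},{"offset":[-0.018,-0.002,0.12],"twist":0.4,"hand":0.0854},{"offset":[-0.018,-0.002,0.15],"twist":0.4,"hand":0.0854},{"offset":[-0.018,-0.002,0.177],"twist":0.4,"hand":0.0854},{"offset":[-0.018,-0.002,0.192],"twist":0.4,"hand":0.0854},{"offset":[-0.018,-0.002,0.197],"twist":0.4,"hand":0.0854},{"offset":[-0.018,-0.002,0.197],"twist":0.4,"hand":0.0854},{"offset":[-0.018,-0.002,0.197],"twist":0.4,"hand":0.0854}]' 40
python3 t.py .448 -.119 .006 184.6
python3 -m crank '[{"offset":[0,0,0],"twist":0,"hand":0.05},{"offset":[0,0,0],"twist":0,"hand":0.05},{"offset":[0,0,0],"twist":0,"hand":0.05},{"offset":[0,0,0],"twist":0,"hand":0.05},{"offset":[0,0,0],"twist":0,"hand":0.05},{"offset":[0,0,0],"twist":0,"hand":0.05}]' 40
python3 -m crank '[{"offset":[0,0,-0.008],"twist":0,"hand":0.05},{"offset":[0,0,-0.025],"twist":0,"hand":0.05},{"offset":[0,0,-0.05],"twist":0,"hand":0.05},{"offset":[0,0,-0.08],"twist":0,"hand":0.05},{"offset":[0,0,-0.115],"twist":0,"hand":0.05},{"offset":[0,0,-0.15],"twist":0,"hand":0.05},{"offset":[0,0,-0.18],"twist":0,"hand":0.05},{"offset":[0,0,-0.2],"twist":0,"hand":0.05},{"offset":[0,0,-0.2],"twist":0,"hand":0.05},{"offset":[0,0,-0.2],"twist":0,"hand":0.05}]' 40
python3 t.py .471 .285 .2 175
```

```text
clock: 19.12
tool_pos: [0.4476, -0.1189, 0.0067]
eef_rot: [-0.04, 0.999, -0.0, 0.0]
contact_force: [-0.0, 0.9, 0.6]
finger_gap: 1.002
grip_force: 0.0
offset [-0.0003, -0.0001, 0.0007] twist 0.0 | now [ 0.4476 -0.1189  0.0067] yaw 184.6 q [-0.39  0.65  1.95  0.    0.54 -2.04] F [-0.   0.9  0.6] t 19.1
clock: 19.62
tool_pos: [0.4478, -0.1193, 0.0073]
eef_rot: [-0.04, 0.999, -0.0, 0.001]
contact_force: [-0.8, 2.5, 13.7]
finger_gap: 0.718
grip_force: 40.7
clock: 20.45
tool_pos: [0.4474, -0.1193, 0.2075]
eef_rot: [-0.04, 0.999, -0.001, 0.001]
contact_force: [-0.5, 0.2, -1.4]
finger_gap: 0.719
grip_force: 45.4
offset [-0.0556, 0.4012, 0.0071] twist 9.6 | now [ 0.4474 -0.1193  0.2075] yaw 184.6 q [-0.39  0.3   1.76 -0.    1.08 -2.04] F [-0.5  0.2 -1.4] t 20.4
```

```bash
python3 -m crank '[{"offset":[-0.003,0.02,0],"twist":2,"hand":0.05},{"offset":[-0.007,0.05,0],"twist":4,"hand":0.05},{"offset":[-0.012,0.085,0],"twist":6,"hand":0.05},{"offset":[-0.017,0.12,0],"twist":8,"hand":0.05},{"offset":[-0.022,0.16,0],"twist":9.6,"hand":0.05},{"offset":[-0.028,0.2,0],"twist":9.6,"hand":0.05},{"offset":[-0.033,0.24,0],"twist":9.6,"hand":0.05},{"offset":[-0.039,0.28,0],"twist":9.6,"hand":0.05},{"offset":[-0.044,0.32,0],"twist":9.6,"hand":0.05},{"offset":[-0.05,0.36,0],"twist":9.6,"hand":0.05},{"offset":[-0.054,0.387,0],"twist":9.6,"hand":0.05},{"offset":[-0.0556,0.4012,0.007],"twist":9.6,"hand":0.05}]' 40
python3 -m crank '[{"offset":[0,0,0.02],"twist":0,"hand":0.05},{"offset":[0,0,0.05],"twist":0,"hand":0.05},{"offset":[0,0,0.075],"twist":0,"hand":0.05},{"offset":[0,0,0.085],"twist":0,"hand":0.05},{"offset":[0,0,0.09],"twist":0,"hand":0.05},{"offset":[0,0,0.09],"twist":0,"hand":0.05},{"offset":[0,0,0.09],"twist":0,"hand":0.05},{"offset":[0,0,0.09],"twist":0,"hand":0.05}]' 40
python3 t.py .471 .2855 .087 175
```

```text
clock: 21.45
tool_pos: [0.4704, 0.2884, 0.1986]
eef_rot: [0.043, 0.999, 0.0, 0.0]
contact_force: [0.0, -0.9, -0.6]
finger_gap: 0.717
grip_force: 45.3
clock: 22.12
tool_pos: [0.4713, 0.2853, 0.1101]
eef_rot: [0.044, 0.999, 0.0, 0.001]
contact_force: [-0.4, -0.3, -0.3]
finger_gap: 0.716
grip_force: 45.2
offset [0.0004, 0.0002, 0.0231] twist -0.1 | now [0.4713 0.2853 0.1101] yaw 174.9 q [ 0.44  0.54  1.66 -0.    0.93 -1.05] F [-0.4 -0.3 -0.3] t 22.1
```

```bash
python3 -m crank '[{"offset":[0,0,0.005],"twist":0,"hand":0.05},{"offset":[0,0,0.012],"twist":0,"hand":0.05},{"offset":[0,0,0.018],"twist":0,"hand":0.05},{"offset":[0,0,0.0205],"twist":0,"hand":0.05},{"offset":[0,0,0.0215],"twist":0,"hand":0.05},{"offset":[0,0,0.022],"twist":0,"hand":0.05},{"offset":[0,0,0.022],"twist":0,"hand":0.05}]' 40
python3 t.py .471 .2855 .087 175
```

```text
clock: 22.7
tool_pos: [0.4703, 0.285, 0.0873]
eef_rot: [0.044, 0.999, -0.0, -0.0]
contact_force: [-4.0, -3.3, 14.2]
finger_gap: 0.717
grip_force: 47.0
offset [-0.0007, 0.0006, 0.0003] twist -0.0 | now [0.4703 0.285  0.0873] yaw 175.0 q [ 0.44  0.57  1.68 -0.    0.88 -1.05] F [-4.  -3.3 14.2] t 22.7
```

```bash
python3 -m crank '[{"offset":[0,0,-0.0005],"twist":0,"hand":0.064},{"offset":[0,0,-0.0005],"twist":0,"hand":0.072},{"offset":[0,0,-0.0005],"twist":0,"hand":0.0854},{"offset":[0,0,-0.0005],"twist":0,"hand":0.0854},{"offset":[0,0,-0.0005],"twist":0,"hand":0.0854},{"offset":[0,0,-0.01],"twist":0,"hand":0.0854},{"offset":[0,0,-0.03],"twist":0,"hand":0.0854},{"offset":[0,0,-0.06],"twist":0,"hand":0.0854},{"offset":[0,0,-0.1],"twist":0,"hand":0.0854},{"offset":[0,0,-0.14],"twist":0,"hand":0.0854},{"offset":[0,0,-0.17],"twist":0,"hand":0.0854},{"offset":[0,0,-0.17],"twist":0,"hand":0.0854}]'
python3 -m crank '[{"offset":[0.02,0,0],"twist":0,"hand":0.0854},{"offset":[0.04,0,0],"twist":0,"hand":0.0854},{"offset":[0.045,0,0],"twist":0,"hand":0.0854},{"offset":[0.045,0,0],"twist":0,"hand":0.0854},{"offset":[0.045,0,0],"twist":0,"hand":0.0854}]'
python3 w.py case_a case .080 .471 .285 174.9 w6.png
python3 w.py block block 0 .426 .134 9
python3 t.py .41 .133 .2 189
```

```text
clock: 23.7
tool_pos: [0.4729, 0.2862, 0.264]
eef_rot: [0.044, 0.999, 0.002, 0.004]
contact_force: [0.8, 0.6, 1.1]
finger_gap: 0.999
grip_force: 0.0
clock: 24.12
tool_pos: [0.4262, 0.2892, 0.2575]
eef_rot: [0.044, 0.999, 0.0, 0.0]
contact_force: [-0.2, 0.4, 0.1]
finger_gap: 0.998
grip_force: 0.0
expect px [280. 235.] t 24.2
case_a 0.95 [243. 179.  76. 111.] [0.4697 0.2857 0.0222] yaw 175.0
case_a 0.83 [246. 174.  66.   6.] [0.4643 0.2894 0.9422] yaw 175.0
expect px [138. 181.] t 24.3
block 0.71 [ 64. 117.  86. 100.] [0.4113 0.1013 0.038 ] yaw 7.6
block 0.54 [264. 354.  32.  27.] [0.426 0.134 1.   ] yaw 9.0
offset [0.0027, -0.1569, 0.0569] twist -14.1 | now [0.4265 0.289  0.2569] yaw 174.9 q [ 0.48  0.31  1.58 -0.    1.25 -1.  ] F [1.  0.8 0.4] t 24.3
```

View pics/w6.png

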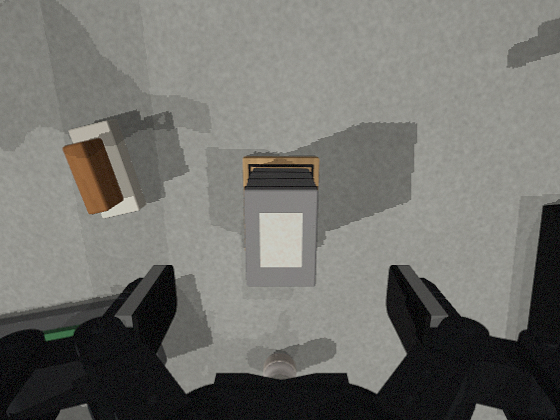

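The column of three is square, with its top at (281,237). The block now shows at (102,165), so it has been knocked, to about (0.411, 0.101). I'll look from above it.

```bash
python3 -m crank '[{"offset":[0.001,-0.02,0.0],"twist":-3,"hand":0.0854},{"offset":[0.003,-0.05,0.0],"twist":-7,"hand":0.0854},{"offset":[0.005,-0.085,0.01],"twist":-12.5,"hand":0.0854},{"offset":[0.007,-0.12,0.025],"twist":-12.5,"hand":0.0854},{"offset":[0.008,-0.15,0.04],"twist":-12.5,"hand":0.0854},{"offset":[0.009,-0.175,0.05],"twist":-12.5,"hand":0.0854},{"offset":[0.01,-0.188,0.057],"twist":-12.5,"hand":0.0854},{"offset":[0.01,-0.19,0.057],"twist":-12.5,"hand":0.0854},{"offset":[0.01,-0.19,0.057],"twist":-12.5,"hand":0.0854},{"offset":[0.01,-0.19,0.057],"twist":-12.5,"hand":0.0854}]'
python3 w.py block block 0 .411 .101 7.6 w7.png
python3 t.py .411 .101 .045 187.6
```

```text
clock: 25.15
tool_pos: [0.3999, 0.1011, 0.2004]
eef_rot: [-0.065, 0.998, 0.0, 0.0]
contact_force: [0.4, 0.1, -1.0]
finger_gap: 0.999
grip_force: 0.0
expect px [279. 192.] t 25.2
block 0.92 [254. 133.  51. 112.] [0.4112 0.1018 0.0512] yaw 8.5
block 0.37 [418. 223.  95.  61.] [0.411 0.101 1.   ] yaw 7.6
offset [-0.0109, -0.002, 0.1554] twist -0.1 | now [0.3998 0.1015 0.2004] yaw 187.5 q [ 0.1   0.24  1.88  0.    1.02 -1.6 ] F [ 0.5 -0.2 -0.8] t 25.2
```

```bash
python3 -m crank '[{"offset":[-0.006,-0.001,0.02],"twist":-0.6,"hand":0.0854},{"offset":[-0.011,-0.0015,0.05],"twist":-0.6,"hand":0.0854},{"offset":[-0.011,-0.0015,0.08],"twist":-0.6,"hand":0.0854},{"offset":[-0.011,-0.0015,0.11],"twist":-0.6,"hand":0.0854},{"offset":[-0.011,-0.0015,0.14],"twist":-0.6,"hand":0.0854},{"offset":[-0.011,-0.0015,0.16],"twist":-0.6,"hand":0.0854},{"offset":[-0.011,-0.0015,0.167],"twist":-0.6,"hand":0.0854},{"offset":[-0.011,-0.0015,0.168],"twist":-0.6,"hand":0.0854},{"offset":[-0.011,-0.0015,0.168],"twist":-0.6,"hand":0.0854},{"offset":[-0.011,-0.0015,0.168],"twist":-0.6,"hand":0.0854}]' 60
python3 t.py .4112 .1016 .0325 188
python3 -m crank '[{"offset":[0,0,0],"twist":0,"hand":0.07},{"offset":[0,0,0],"twist":0,"hand":0.055},{"offset":[0,0,0],"twist":0,"hand":0.04},{"offset":[0,0,0],"twist":0,"hand":0.03},{"offset":[0,0,0],"twist":0,"hand":0.02},{"offset":[0,0,0],"twist":0,"hand":0.01},{"offset":[0,0,0],"twist":0,"hand":0.01},{"offset":[0,0,0],"twist":0,"hand":0.01},{"offset":[0,0,0],"twist":0,"hand":0.01},{"offset":[0,0,0],"twist":0,"hand":0.01}]' 80
python3 t.py .4112 .1016 .0325 188
```

```text
clock: 26.08
tool_pos: [0.411, 0.101, 0.033]
eef_rot: [-0.071, 0.998, 0.0, 0.001]
contact_force: [-0.0, 0.1, 0.0]
finger_gap: 0.997
grip_force: 0.0
offset [-0.0003, 0.0006, 0.0005] twist 0.1 | now [0.411 0.101 0.033] yaw 188.1 q [ 0.1   0.57  2.03  0.    0.54 -1.61] F [-0.   0.1  0. ] t 26.1
clock: 26.92
tool_pos: [0.4104, 0.1007, 0.0323]
eef_rot: [-0.07, 0.998, 0.0, 0.0]
contact_force: [-2.0, 1.6, 13.9]
finger_gap: 0.246
grip_force: 77.9
offset [-0.001, 0.0008, -0.0002] twist 0.1 | now [0.4104 0.1007 0.0323] yaw 188.1 q [ 0.1   0.57  2.03  0.    0.54 -1.61] F [-2.   1.6 13.9] t 26.9
```

```bash
python3 -m crank '[{"offset":[0,0,-0.005],"twist":0,"hand":0.01},{"offset":[0,0,-0.02],"twist":0,"hand":0.01},{"offset":[0,0,-0.045],"twist":0,"hand":0.01},{"offset":[0,0,-0.075],"twist":0,"hand":0.01},{"offset":[0,0,-0.1],"twist":0,"hand":0.01},{"offset":[0,0,-0.11],"twist":0,"hand":0.01},{"offset":[0,0,-0.11],"twist":0,"hand":0.01},{"offset":[0,0,-0.11],"twist":0,"hand":0.01}]' 80
cat > p.py <<'E'
from h import *
V={n:see(n,["bench","plate"]) for n in("scene","side")}
for n,s in(("scene","s2"),("side","d2")): cv2.imwrite(f"pics/{s}.png",V[n][1][:,:,::-1])
B=M["bench"]+[(0,0,.036,.092,.24,.028)]
P=[];Bo=[]
for n in V:
    c,im,o=V[n]; print(n,[(round(a,2),r) for k in o for a,_,r in o[k]])
    hsv=cv2.cvtColor(im,cv2.COLOR_RGB2HSV); g=((hsv[:,:,1]>60)&(abs(hsv[:,:,0].astype(int)-65)<25)).astype(np.uint8)
    nn,l,st,ce=cv2.connectedComponentsWithStats(g); i=1+st[1:,4].argmax(); print("green",st[i],ce[i]); g=(l==i).astype(float)
    P.append((g,c)); Bo.append((np.maximum(o["bench"][0][1],o["plate"][0][1]) if o["plate"] else o["bench"][0][1],c))
top=[(0,0,.0099,.092,.24,.0002)]
for nm,b,z,ob in(("plate",top,.04,P),("bench",B,0,Bo)):
    for sel in(ob,ob[:1],ob[1:]):
        r=fit(b,z,sel,(.639,-.028),yaws=[.105]); print(nm,np.round(r,4)[[0,1,3]],np.degrees(r[2]).round(2))
E
python3 p.py; python3 t.py .639 -.028 .15 186
```

```text
clock: 27.58
tool_pos: [0.4102, 0.1006, 0.1421]
eef_rot: [-0.07, 0.998, 0.0, 0.0]
contact_force: [-0.1, -0.3, -3.0]
finger_gap: 0.243
grip_force: 78.9
scene [(0.81, [209.9, 188.2, 105.2, 61.0]), (0.5, [143.8, 217.9, 31.3, 34.2]), (0.81, [218.1, 194.6, 91.3, 45.3]), (0.59, [225.8, 254.7, 21.7, 31.9])]
green [ 218  195   94   46 2688] [263.34747024 217.47135417]
side [(0.83, [281.3, 180.3, 69.5, 100.9]), (0.59, [304.5, 318.9, 30.9, 33.6]), (0.68, [291.2, 189.2, 54.3, 71.7])]
green [ 288  188   59   75 2906] [315.52821748 225.71851342]
plate [ 0.6389 -0.0291  0.087 ] 5.5
plate [ 0.643  -0.0277  0.0369] 6.36
plate [ 0.6373 -0.0352  0.0375] 6.29
bench [ 0.6382 -0.0282  0.0316] 6.06
bench [ 0.6396 -0.0292  0.0333] 5.98
bench [ 0.6376 -0.0272  0.022 ] 6.19
offset [-0.2089, -0.1595, -0.0092] twist 2.1 | now [0.4098 0.1006 0.1412] yaw 188.1 q [ 0.1   0.35  1.93 -0.    0.86 -1.61] F [-0.3  0.2 -3.7] t 27.9
```

View pics/d2.png

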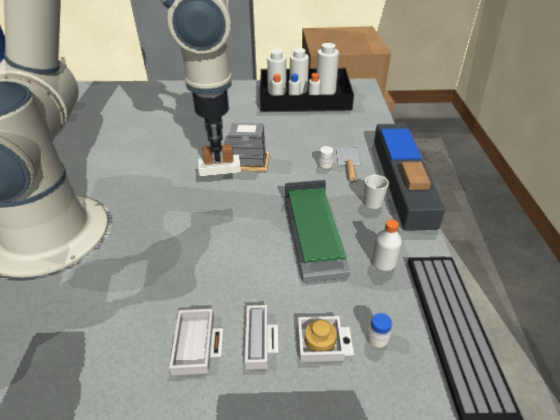

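The bench is now clear and settled at (0.6386, -0.0281), yaw 6.05°. In the side picture the block hangs level in the fingers at (218,160), next to the square column at (248,146). I'll hover over the stop-bar end.

```bash
python3 t.py .6282 .0703 .1 186.05; python3 -m crank '[{"offset":[-0.02,-0.004,0],"twist":0.5,"hand":0.01},{"offset":[-0.045,-0.008,0],"twist":1,"hand":0.01},{"offset":[-0.075,-0.012,0],"twist":1.5,"hand":0.01},{"offset":[-0.105,-0.02,0],"twist":2,"hand":0.01},{"offset":[-0.135,-0.03,0],"twist":2,"hand":0.01},{"offset":[-0.165,-0.04,0],"twist":2,"hand":0.01},{"offset":[-0.19,-0.05,0],"twist":2,"hand":0.01},{"offset":[-0.207,-0.056,0.01],"twist":2,"hand":0.01},{"offset":[-0.212,-0.06,0.025],"twist":2,"hand":0.01},{"offset":[-0.212,-0.06,0.035],"twist":2,"hand":0.01},{"offset":[-0.212,-0.06,0.04],"twist":2,"hand":0.01},{"offset":[-0.212,-0.06,0.04],"twist":2,"hand":0.01}]' 80
python3 -m crank '[{"offset":[0,0,0],"twist":0,"hand":0.01},{"offset":[0,0,0],"twist":0,"hand":0.01}]'
python3 t.py .6282 .0703 .0825 186.05;python3 -c "
from h import *
import cv2
cv2.imwrite('pics/w8.png',robot.get_image('wrist')[:,:,::-1])"
```

```text
offset [-0.2121, -0.0606, 0.0408] twist 2.0 | now [0.4098 0.1006 0.1412] yaw 188.1 q [ 0.1   0.35  1.93 -0.    0.86 -1.61] F [-0.3  0.2 -3.7] t 27.9
clock: 28.88
tool_pos: [0.6262, 0.0712, 0.1]
eef_rot: [-0.053, 0.999, 0.0, -0.002]
contact_force: [-0.6, -0.1, -3.6]
finger_gap: 0.246
grip_force: 78.7
clock: 29.05
tool_pos: [0.6282, 0.0713, 0.1026]
eef_rot: [-0.053, 0.999, -0.0, 0.0]
contact_force: [1.0, -0.1, -2.6]
finger_gap: 0.244
grip_force: 78.7
offset [0.0001, -0.001, 0.0201] twist 0.0 | now [0.6282 0.0713 0.1026] yaw 186.1 q [ 0.02  0.64  1.46  0.    1.04 -1.66] F [ 1.  -0.1 -2.6] t 29.1
```

View pics/w8.png

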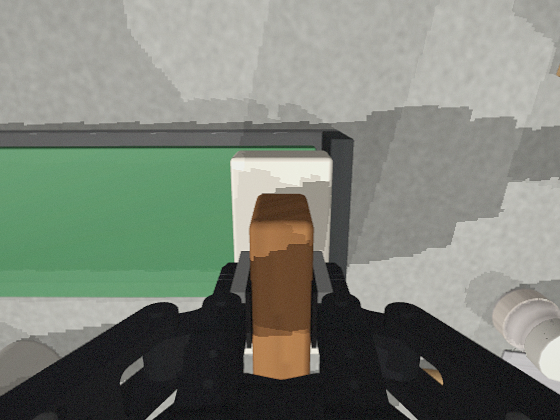

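The block is square to the stop bar with a small gap, edge at column 330 and bar at 335. I'll lower it and press.

```bash
python3 -m crank '[{"offset":[0,-0.001,0.006],"twist":0,"hand":0.01},{"offset":[0,-0.001,0.012],"twist":0,"hand":0.01},{"offset":[0,-0.001,0.016],"twist":0,"hand":0.01},{"offset":[0,-0.001,0.019],"twist":0,"hand":0.01},{"offset":[0,-0.001,0.02],"twist":0,"hand":0.01},{"offset":[0,-0.001,0.021],"twist":0,"hand":0.01},{"offset":[0,-0.001,0.022],"twist":0,"hand":0.01},{"offset":[0,-0.001,0.023],"twist":0,"hand":0.01},{"offset":[0,-0.001,0.024],"twist":0,"hand":0.01},{"offset":[0,-0.001,0.025],"twist":0,"hand":0.01},{"offset":[0,-0.001,0.025],"twist":0,"hand":0.01},{"offset":[0,-0.001,0.025],"twist":0,"hand":0.01}]' 100
python3 t.py .6488 -.1244 .0775 186.05
```

```text
clock: 30.1
tool_pos: [0.6283, 0.07, 0.0773]
eef_rot: [-0.053, 0.999, -0.0, -0.0]
contact_force: [-6.3, 0.3, 6.9]
finger_gap: 0.244
grip_force: 102.1
offset [0.0002, -0.1955, -0.0002] twist 0.0 | now [0.6283 0.07   0.0773] yaw 186.1 q [ 0.02  0.68  1.48 -0.    0.99 -1.66] F [-6.3  0.3  6.9] t 30.1
```

```bash
python3 -m crank '[{"offset":[0,-0.001,0],"twist":0,"hand":0.01},{"offset":[0,-0.003,0],"twist":0,"hand":0.01},{"offset":[0,-0.007,0],"twist":0,"hand":0.01},{"offset":[0,-0.012,0],"twist":0,"hand":0.01},{"offset":[0,-0.018,0],"twist":0,"hand":0.01},{"offset":[0,-0.024,0],"twist":0,"hand":0.01},{"offset":[0,-0.03,0],"twist":0,"hand":0.01},{"offset":[0,-0.036,0],"twist":0,"hand":0.01},{"offset":[0,-0.042,0],"twist":0,"hand":0.01},{"offset":[0,-0.047,0],"twist":0,"hand":0.01},{"offset":[0,-0.051,0],"twist":0,"hand":0.01},{"offset":[0,-0.054,0],"twist":0,"hand":0.01}]' 100
python3 t.py .6488 -.1244 .0775 186.05
```

```text
clock: 31.1
tool_pos: [0.6352, 0.0166, 0.0777]
eef_rot: [-0.053, 0.999, 0.0, 0.001]
contact_force: [-0.5, 5.7, 6.6]
finger_gap: 0.24
grip_force: 102.0
offset [0.0014, -0.1416, 0.0001] twist -0.0 | now [0.6352 0.0166 0.0777] yaw 186.0 q [-0.07  0.68  1.47  0.    0.99 -1.75] F [-0.5  5.7  6.6] t 31.1
```

```bash
python3 -m crank '[{"offset":[0,-0.004,0],"twist":0,"hand":0.01},{"offset":[0,-0.01,0],"twist":0,"hand":0.01},{"offset":[0,-0.016,0],"twist":0,"hand":0.01},{"offset":[0.0005,-0.022,0],"twist":0,"hand":0.01},{"offset":[0.0005,-0.028,0],"twist":0,"hand":0.01},{"offset":[0.0005,-0.034,0],"twist":0,"hand":0.01},{"offset":[0.0005,-0.04,0],"twist":0,"hand":0.01},{"offset":[0.001,-0.046,0],"twist":0,"hand":0.01},{"offset":[0.001,-0.052,0],"twist":0,"hand":0.01},{"offset":[0.001,-0.058,0],"twist":0,"hand":0.01},{"offset":[0.001,-0.064,0],"twist":0,"hand":0.01},{"offset":[0.001,-0.069,0],"twist":0,"hand":0.01}]' 100
python3 t.py .6488 -.1244 .0775 186.05
```

```text
clock: 32.1
tool_pos: [0.6414, -0.0522, 0.0777]
eef_rot: [-0.053, 0.999, 0.0, 0.001]
contact_force: [-0.1, 6.4, 6.8]
finger_gap: 0.24
grip_force: 102.0
offset [0.0003, -0.0726, 0.0002] twist 0.0 | now [ 0.6414 -0.0522  0.0777] yaw 186.1 q [-0.17  0.69  1.45  0.    1.01 -1.85] F [-0.1  6.4  6.8] t 32.1
```

```bash
python3 -m crank '[{"offset":[0,-0.006,0],"twist":0,"hand":0.01},{"offset":[0,-0.013,0],"twist":0,"hand":0.01},{"offset":[0,-0.02,0],"twist":0,"hand":0.01},{"offset":[0,-0.027,0],"twist":0,"hand":0.01},{"offset":[0,-0.034,0],"twist":0,"hand":0.01},{"offset":[0,-0.041,0],"twist":0,"hand":0.01},{"offset":[0,-0.048,0],"twist":0,"hand":0.01},{"offset":[0,-0.055,0],"twist":0,"hand":0.01},{"offset":[0,-0.061,0],"twist":0,"hand":0.01},{"offset":[0,-0.066,0],"twist":0,"hand":0.01},{"offset":[0,-0.07,0],"twist":0,"hand":0.01},{"offset":[0,-0.072,0],"twist":0,"hand":0.01}]' 100
python3 -m crank '[{"offset":[0,0,0],"twist":0,"hand":0.01},{"offset":[0,0,0],"twist":0,"hand":0.01}]' 100
python3 t.py .6488 -.1244 .0775 186.05;python3 -c "
from h import *
import cv2
a=robot.get_image('side')[150:300,230:400];b=robot.get_image('scene')[150:270,180:340]
cv2.imwrite('pics/x1.png',np.hstack([cv2.resize(a,(400,353)),cv2.resize(b,(400,353))])[:,:,::-1])"
```

```text
clock: 33.1
tool_pos: [0.649, -0.1239, 0.0777]
eef_rot: [-0.053, 0.999, 0.0, 0.001]
contact_force: [-0.5, 7.0, 6.9]
finger_gap: 0.246
grip_force: 102.0
clock: 33.27
tool_pos: [0.649, -0.1241, 0.0777]
eef_rot: [-0.053, 0.999, -0.0, 0.001]
contact_force: [-1.7, 1.9, 7.6]
finger_gap: 0.24
grip_force: 102.0
offset [0.0002, -0.0003, 0.0002] twist 0.0 | now [ 0.649  -0.1241  0.0777] yaw 186.1 q [-0.28  0.71  1.4   0.    1.03 -1.96] F [-1.7  1.9  7.6] t 33.3
```

View pics/x1.png

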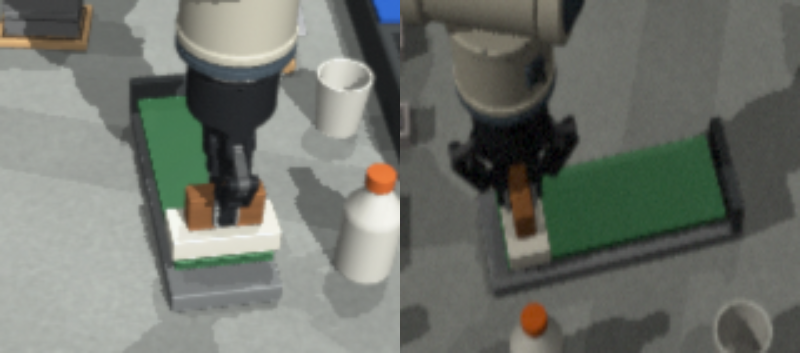

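The block is crosswise, flush with the plate's open edge at (222,250) in the left half. The force is steady, so I'll sweep back.

```bash
python3 -m crank '[{"offset":[0,0.001,0],"twist":0,"hand":0.01},{"offset":[0,0.003,0],"twist":0,"hand":0.01},{"offset":[0,0.007,0],"twist":0,"hand":0.01},{"offset":[0,0.012,0],"twist":0,"hand":0.01},{"offset":[0,0.018,0],"twist":0,"hand":0.01},{"offset":[0,0.024,0],"twist":0,"hand":0.01},{"offset":[0,0.03,0],"twist":0,"hand":0.01},{"offset":[0,0.036,0],"twist":0,"hand":0.01},{"offset":[0,0.042,0],"twist":0,"hand":0.01},{"offset":[0,0.048,0],"twist":0,"hand":0.01},{"offset":[0,0.054,0],"twist":0,"hand":0.01},{"offset":[0,0.06,0],"twist":0,"hand":0.01}]' 100
python3 t.py .6278 .0738 .0775 186.05
```

```text
clock: 34.37
tool_pos: [0.6432, -0.0651, 0.078]
eef_rot: [-0.053, 0.999, -0.001, 0.001]
contact_force: [0.5, -5.9, 6.0]
finger_gap: 0.238
grip_force: 102.0
offset [0.0007, 0.1397, 0.0002] twist 0.0 | now [ 0.6432 -0.0651  0.078 ] yaw 186.1 q [-0.19  0.69  1.44 -0.    1.01 -1.87] F [ 0.5 -5.9  6. ] t 34.4
```

```bash
python3 -m crank '[{"offset":[0,0.006,0],"twist":0,"hand":0.01},{"offset":[0,0.012,0.0004],"twist":0,"hand":0.01},{"offset":[0,0.018,0.0004],"twist":0,"hand":0.01},{"offset":[0,0.024,0.0004],"twist":0,"hand":0.01},{"offset":[0.0005,0.03,0.0004],"twist":0,"hand":0.01},{"offset":[0.0005,0.036,0.0004],"twist":0,"hand":0.01},{"offset":[0.0005,0.042,0.0004],"twist":0,"hand":0.01},{"offset":[0.0005,0.048,0.0004],"twist":0,"hand":0.01},{"offset":[0.0005,0.054,0.0004],"twist":0,"hand":0.01},{"offset":[0.0005,0.06,0.0004],"twist":0,"hand":0.01},{"offset":[0.0005,0.066,0.0004],"twist":0,"hand":0.01},{"offset":[0.0005,0.072,0.0004],"twist":0,"hand":0.01}]' 100
python3 t.py .6278 .0738 .0775 186.05
```

```text
clock: 35.37
tool_pos: [0.6352, 0.0066, 0.0776]
eef_rot: [-0.053, 0.999, -0.001, 0.001]
contact_force: [0.5, -5.9, 6.9]
finger_gap: 0.239
grip_force: 102.0
offset [0.0002, 0.0676, -0.0001] twist 0.0 | now [0.6352 0.0066 0.0776] yaw 186.1 q [-0.08  0.68  1.47 -0.    0.99 -1.76] F [ 0.5 -5.9  6.9] t 35.4
```

```bash
python3 -m crank '[{"offset":[0,0.006,0],"twist":0,"hand":0.01},{"offset":[0,0.012,0],"twist":0,"hand":0.01},{"offset":[0,0.019,0],"twist":0,"hand":0.01},{"offset":[0,0.026,0],"twist":0,"hand":0.01},{"offset":[0,0.033,0],"twist":0,"hand":0.01},{"offset":[0,0.04,0],"twist":0,"hand":0.01},{"offset":[0,0.047,0],"twist":0,"hand":0.01},{"offset":[0,0.053,0],"twist":0,"hand":0.01},{"offset":[0,0.058,0],"twist":0,"hand":0.01},{"offset":[0,0.062,0],"twist":0,"hand":0.01},{"offset":[0,0.065,0],"twist":0,"hand":0.01},{"offset":[0,0.066,0],"twist":0,"hand":0.01}]' 100
python3 -m crank '[{"offset":[0,0,0],"twist":0,"hand":0.01},{"offset":[0,0,0],"twist":0,"hand":0.01}]' 100
python3 t.py .6278 .0738 .0775 186.05
```

```text
clock: 36.37
tool_pos: [0.6281, 0.0726, 0.0775]
eef_rot: [-0.053, 0.999, -0.001, 0.001]
contact_force: [0.0, -6.2, 6.3]
finger_gap: 0.242
grip_force: 102.0
clock: 36.53
tool_pos: [0.628, 0.0726, 0.0775]
eef_rot: [-0.053, 0.999, -0.0, 0.001]
contact_force: [0.8, -2.1, 7.1]
finger_gap: 0.241
grip_force: 102.0
offset [0.0001, 0.0012, -0.0] twist 0.0 | now [0.628  0.0726 0.0775] yaw 186.1 q [ 0.02  0.67  1.48 -0.    0.99 -1.66] F [ 0.8 -2.1  7.1] t 36.5
```

```bash
python3 -c "
from h import *
import cv2
cv2.imwrite('pics/w9.png',robot.get_image('wrist')[100:300,160:420,::-1])"
```

```text
(no output)
```

View pics/w9.png

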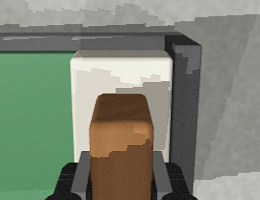

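```bash
python3 -m crank '[{"offset":[0,0.001,0],"twist":0,"hand":0.01},{"offset":[0,0.0015,0],"twist":0,"hand":0.01},{"offset":[0,0.0015,0],"twist":0,"hand":0.01},{"offset":[0,0.0005,-0.005],"twist":0,"hand":0.01},{"offset":[0,-0.001,-0.015],"twist":0,"hand":0.01},{"offset":[0,-0.003,-0.035],"twist":0,"hand":0.01},{"offset":[0,-0.005,-0.065],"twist":0,"hand":0.01},{"offset":[0,-0.005,-0.1],"twist":0,"hand":0.01},{"offset":[0,-0.005,-0.13],"twist":0,"hand":0.01},{"offset":[0,-0.005,-0.15],"twist":0,"hand":0.01},{"offset":[0,-0.005,-0.15],"twist":0,"hand":0.01},{"offset":[0,-0.005,-0.15],"twist":0,"hand":0.01}]' 100
cat > d.py <<'E'
from h import *
import sys
obs=[]
for n in sys.argv[1:]:
    c,im,o=see(n,["dock_block"]); cv2.imwrite(f"pics/dk_{n}.png",im[:,:,::-1])
    for cf,m,r in o["dock_block"][:3]:
        ys,xs=np.nonzero(m); print(n,round(cf,2),r,ray([[xs.mean(),ys.mean()]],c,.02)[0].round(3))
    m=o["dock_block"][0][1]; k=cv2.getStructuringElement(cv2.MORPH_RECT,(1,1))
    obs.append((m,c))
D=M["dock_block"]; T=D+[(0,-.046,.001,.04,.022,.002)]; T2=D+[(0,.046,.001,.04,.022,.002)]
for b in(D,T,T2):
    r=fit(b,0,obs,(.387,-.313),yaws=[1.58]); print(np.round(r,4)[[0,1,3]],np.degrees(r[2]).round(1))
E
python3 d.py scene side; python3 t.py .39 -.395 .22 90.5
```

```text
clock: 37.58
tool_pos: [0.6277, 0.0679, 0.2278]
eef_rot: [-0.053, 0.999, 0.0, 0.001]
contact_force: [-0.5, -0.6, -2.8]
finger_gap: 0.24
grip_force: 100.7
scene 0.91 [138.6, 150.5, 42.4, 28.9] [ 0.399 -0.312  0.02 ]
scene 0.53 [141.6, 183.4, 45.2, 27.1] [ 0.528 -0.307  0.02 ]
side 0.89 [166.0, 309.5, 56.5, 65.4] [ 0.392 -0.323  0.02 ]
[ 0.3867 -0.3131  0.1455] 90.2
[ 0.3858 -0.313   0.0844] 90.7
[ 0.3879 -0.3131  0.1749] 90.3
offset [0.2841, -0.4353, 0.0057] twist 95.6 | now [0.6266 0.0678 0.225 ] yaw 186.1 q [ 0.01  0.51  1.34  0.    1.3  -1.66] F [-0.2 -0.  -3.2] t 37.8
```

```bash
python3 -m crank '[{"offset":[0.012,-0.018,0],"twist":5,"hand":0.01},{"offset":[0.03,-0.046,0],"twist":11,"hand":0.01},{"offset":[0.05,-0.077,0],"twist":18,"hand":0.01},{"offset":[0.07,-0.107,0],"twist":25,"hand":0.01},{"offset":[0.09,-0.138,0],"twist":32,"hand":0.01},{"offset":[0.11,-0.169,0],"twist":39,"hand":0.01},{"offset":[0.13,-0.199,0],"twist":46,"hand":0.01},{"offset":[0.15,-0.23,0],"twist":53,"hand":0.01},{"offset":[0.17,-0.26,0],"twist":60,"hand":0.01},{"offset":[0.19,-0.291,0],"twist":67,"hand":0.01},{"offset":[0.205,-0.314,0],"twist":72,"hand":0.01},{"offset":[0.215,-0.329,0],"twist":75,"hand":0.01}]' 100
python3 t.py .39 -.395 .22 90.5
```

```text
clock: 38.78
tool_pos: [0.4466, -0.2841, 0.2256]
eef_rot: [0.569, 0.822, -0.0, -0.001]
contact_force: [-0.5, -0.2, -3.8]
finger_gap: 0.244
grip_force: 100.6
offset [-0.0838, -0.092, 0.0057] twist 20.2 | now [ 0.4466 -0.2841  0.2256] yaw 110.7 q [-0.68  0.37  1.59 -0.    1.19 -1.04] F [-0.5 -0.2 -3.8] t 38.8
```

```bash
python3 -m crank '[{"offset":[-0.012,-0.013,0],"twist":3,"hand":0.01},{"offset":[-0.03,-0.033,0],"twist":8,"hand":0.01},{"offset":[-0.05,-0.055,0],"twist":14,"hand":0.01},{"offset":[-0.068,-0.075,0],"twist":20,"hand":0.01},{"offset":[-0.08,-0.088,0.005],"twist":20,"hand":0.01},{"offset":[-0.084,-0.092,0.005],"twist":20,"hand":0.01},{"offset":[-0.084,-0.092,0.005],"twist":20,"hand":0.01},{"offset":[-0.084,-0.092,0.005],"twist":20,"hand":0.01}]' 100
python3 d.py wrist; python3 t.py .386 -.313 .15 90.5
```

```text
clock: 39.45
tool_pos: [0.3926, -0.3928, 0.221]
eef_rot: [0.7, 0.714, 0.0, -0.001]
contact_force: [0.8, 0.1, -3.1]
finger_gap: 0.24
grip_force: 100.5
wrist 0.96 [239.1, 16.4, 92.8, 133.3] [ 0.391 -0.306  0.02 ]
[ 0.3868 -0.3135  0.1616] 91.4
[ 0.3866 -0.3135  0.1149] 91.6
[ 0.3874 -0.3134  0.2248] 91.6
offset [0.0795, -0.0055, 0.0715] twist 0.6 | now [ 0.3931 -0.3924  0.2214] yaw 91.1 q [-0.89  0.41  1.53  0.    1.2  -0.91] F [-0.1 -0.9 -2.7] t 39.5
```

View pics/dk_wrist.png

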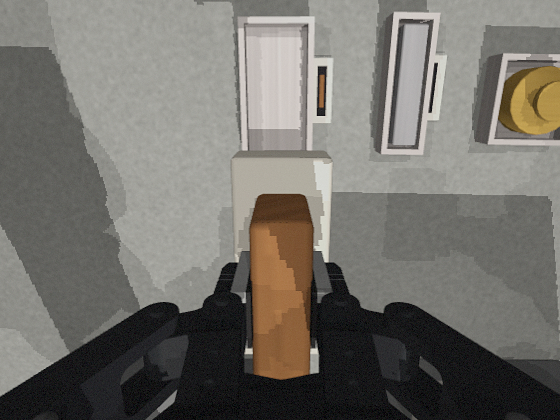

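The wide dock lies straight beyond the held block, with its rim at columns 240-314 from row 17 down and the wide-bar tag at (321,90). The block hides its near end, so I'll check the dock's pose by overlaying the model.

```bash
python3 - <<'E'
from h import *
c=robot.camera_info("wrist"); im0=cv2.imread("pics/dk_wrist.png")
outs=[]
for (x,y,a) in((.3865,-.3132,91.0),(.3858,-.3132,90.5)):
    im=cv2.resize(im0,None,fx=4,fy=4,interpolation=cv2.INTER_CUBIC)
    r=R.from_euler('z',np.radians(a)).as_matrix()
    for w,h,col in((.122,.066,(0,0,255)),(.112,.056,(255,0,0))):
        P=np.array([[w/2,h/2,.024],[w/2,-h/2,.024],[-w/2,-h/2,.024],[-w/2,h/2,.024]])@r.T+[x,y,0]
        p=(project(P,c)+.5)*4; cv2.polylines(im,[p.astype(np.int32)],True,col,1)
    outs.append(im[20:660,900:1300])
cv2.imwrite("pics/ov.png",cv2.resize(np.hstack(outs),(750,600)))
E
```

```text
(no output)
```

View pics/ov.png

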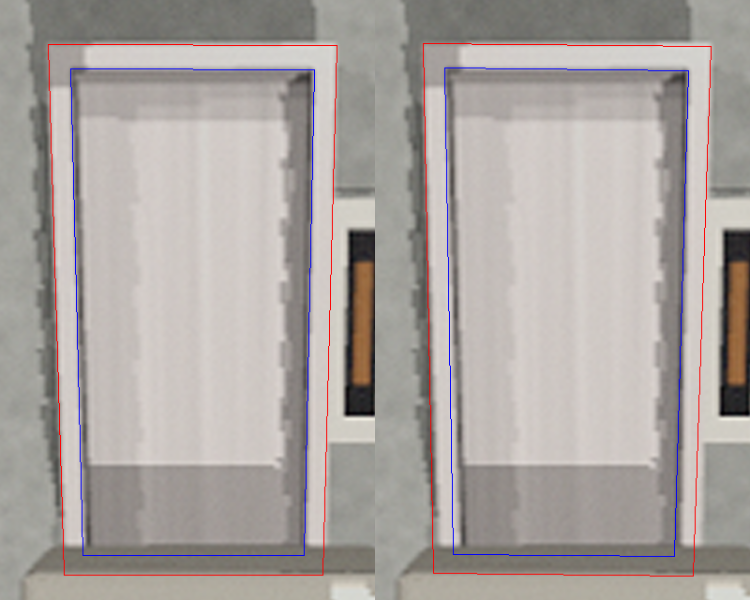

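The left overlay, dock at (0.3865, -0.3132) and 91.0°, matches the rim within about 1 mm. I'll move over it and lower the block.

```bash
python3 -m crank '[{"offset":[0.012,-0.001,0],"twist":0,"hand":0.01},{"offset":[0.035,-0.003,0],"twist":0,"hand":0.01},{"offset":[0.06,-0.005,0.01],"twist":0,"hand":0.01},{"offset":[0.075,-0.005,0.04],"twist":0,"hand":0.01},{"offset":[0.0795,-0.005,0.07],"twist":0,"hand":0.01},{"offset":[0.0795,-0.005,0.1],"twist":0,"hand":0.01},{"offset":[0.0795,-0.005,0.12],"twist":0,"hand":0.01},{"offset":[0.0795,-0.005,0.13],"twist":0,"hand":0.01},{"offset":[0.0795,-0.005,0.13],"twist":0,"hand":0.01},{"offset":[0.0795,-0.005,0.13],"twist":0,"hand":0.01},{"offset":[0.0795,-0.005,0.13],"twist":0,"hand":0.01}]' 100
python3 t.py .3865 -.3132 .0375 91
```

```text
clock: 40.47
tool_pos: [0.3868, -0.3139, 0.0925]
eef_rot: [0.7, 0.714, 0.0, 0.001]
contact_force: [-0.0, -0.4, -2.4]
finger_gap: 0.239
grip_force: 100.5
offset [0.0007, -0.0003, 0.055] twist 0.1 | now [ 0.3868 -0.3139  0.0925] yaw 91.1 q [-0.8   0.51  1.81  0.    0.82 -0.82] F [-0.  -0.4 -2.4] t 40.5
```

```bash
python3 -m crank '[{"offset":[0.0007,0,0.008],"twist":0,"hand":0.01},{"offset":[0.0007,0,0.02],"twist":0,"hand":0.01},{"offset":[0.0007,0,0.032],"twist":0,"hand":0.01},{"offset":[0.0007,0,0.042],"twist":0,"hand":0.01},{"offset":[0.0007,0,0.049],"twist":0,"hand":0.01},{"offset":[0.0007,0,0.052],"twist":0,"hand":0.01},{"offset":[0.0007,0,0.0535],"twist":0,"hand":0.01},{"offset":[0.0007,0,0.0535],"twist":0,"hand":0.01},{"offset":[0.0007,0,0.0535],"twist":0,"hand":0.01}]' 100
python3 t.py .3865 -.3132 .0375 91
```

```text
clock: 41.22
tool_pos: [0.3864, -0.3136, 0.0384]
eef_rot: [0.701, 0.714, -0.0, 0.0]
contact_force: [-0.8, -0.5, -2.9]
finger_gap: 0.24
grip_force: 100.5
offset [0.0004, 0.0001, 0.0009] twist 0.1 | now [ 0.3864 -0.3136  0.0384] yaw 91.1 q [-0.8   0.61  1.85 -0.    0.69 -0.82] F [-0.8 -0.5 -2.9] t 41.2
```

```bash
python3 -m crank '[{"offset":[0,0,0.0005],"twist":0,"hand":0.01},{"offset":[0,0,0.001],"twist":0,"hand":0.01},{"offset":[0,0,0.0013],"twist":0,"hand":0.01},{"offset":[0,0,0.0013],"twist":0,"hand":0.01}]' 100
```

```text
clock: 41.55
tool_pos: [0.3865, -0.3136, 0.0374]
eef_rot: [0.701, 0.714, -0.0, 0.001]
contact_force: [-0.8, 0.4, 9.1]
finger_gap: 0.241
grip_force: 102.4
```

In contact at 9 N. I'll release, rise and look.

```bash
python3 -m crank '[{"offset":[0,0,-0.0005],"twist":0,"hand":0.025},{"offset":[0,0,-0.0005],"twist":0,"hand":0.035},{"offset":[0,0,-0.0005],"twist":0,"hand":0.05},{"offset":[0,0,-0.0005],"twist":0,"hand":0.06},{"offset":[0,0,-0.0005],"twist":0,"hand":0.06},{"offset":[0,0,-0.015],"twist":0,"hand":0.06},{"offset":[0,0,-0.04],"twist":0,"hand":0.06},{"offset":[0,0,-0.08],"twist":0,"hand":0.06},{"offset":[0,0,-0.12],"twist":0,"hand":0.06},{"offset":[0,0,-0.16],"twist":0,"hand":0.06},{"offset":[0,0,-0.19],"twist":0,"hand":0.06},{"offset":[0,0,-0.19],"twist":0,"hand":0.06}]' 40
python3 -m crank '[{"offset":[-0.02,0,0],"twist":0,"hand":0.0854},{"offset":[-0.04,0,0],"twist":0,"hand":0.0854},{"offset":[-0.05,0,0],"twist":0,"hand":0.0854},{"offset":[-0.05,0,0],"twist":0,"hand":0.0854},{"offset":[-0.05,0,0],"twist":0,"hand":0.0854}]'
python3 w.py block block .005 .3865 -.3132 91 wf.png
python3 - <<'E'
from h import *
c,im,o=see("scene",["case_a"]); c2,im2,o2=see("side",["case_a"])
cv2.imwrite("pics/f.png",np.hstack([cv2.resize(im2[100:390,140:460],(400,363)),cv2.resize(cv2.imread("pics/wf.png")[:,:,::-1],(400,363))])[:,:,::-1])
col=[(0,0,.051,.09,.062,.102)]
for cc,oo in((c,o),(c2,o2)):
    for cf,m,r in oo["case_a"]: print(round(cf,2),r)
    m=max((d for d in oo["case_a"]),key=lambda d:d[1].sum())[1]
    r=fit(col,.012,[(m,cc)],(.471,.2855),yaws=[np.radians(175)]); print("column",np.round(r,4),np.degrees(r[2]))
E
```

```text
clock: 42.55
tool_pos: [0.388, -0.3152, 0.2325]
eef_rot: [0.7, 0.714, -0.0, 0.004]
contact_force: [1.1, -0.9, 0.7]
finger_gap: 0.703
grip_force: 0.0
clock: 42.97
tool_pos: [0.3868, -0.3631, 0.2263]
eef_rot: [0.701, 0.713, 0.0, -0.001]
contact_force: [0.1, 0.4, -0.6]
finger_gap: 1.001
grip_force: 0.0
expect px [282. 124.] t 43.1
block 0.91 [258.  66.  51. 113.] [ 0.3865 -0.3148  0.0301] yaw 91.3
0.76 [352.2, 153.9, 24.7, 18.4]
0.67 [352.8, 158.6, 24.3, 19.1]
0.67 [357.3, 130.9, 23.0, 31.6]
column [0.4569 0.2915 3.026  0.3274] 173.37692764623878
0.89 [233.2, 154.1, 33.6, 11.2]
0.85 [230.4, 141.6, 32.2, 15.6]
0.62 [230.1, 123.4, 35.3, 22.7]
column [0.4635 0.3806 3.4019 0.4953] 194.91267130053456
```

View pics/f.png

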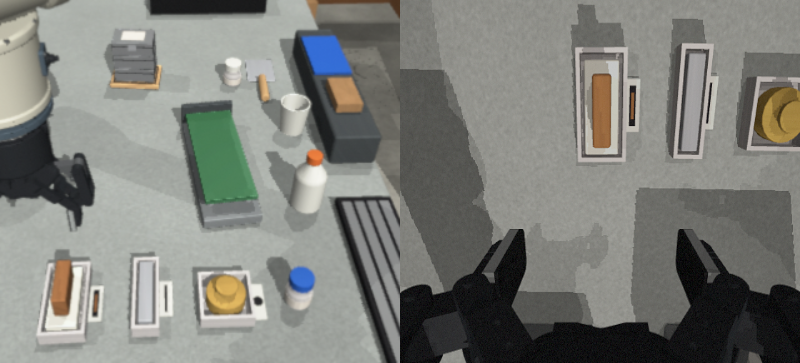

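The block lies flat in its dock at (600,105), the column of three stands square at (135,58), and the bystanders are undisturbed. The gripper is open and clear, so I'll hand in.

```bash
python3 -c "
from bench import robot
print(robot.sign_off())"
```

```text
the job is handed in; nothing more can be done
None
```

The job is handed in: the three grey cases stand squarely in one column on the stand, the plate was swept to the open end and back at about 10 N without lifting (turning about 3 mm short of the stop bar by calculation at each end), and the block lies flat in its own dock.

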